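# Put the reagent bottles back on their own pads

## Task

Some or all of the four reagent bottles stand on the wrong pads: the smallest belongs on the pad with one stud, the next larger on the one with two, the next on the one with three, and the largest on the one with four. Bring each bottle to its own pad, upright in the middle of the printed ring, moving them one at a time and using the empty pad without studs to set one bottle aside in the middle of its ring on the way. Keep the bottles upright throughout, leave the timer where it lies, and let go of everything at the end.

Things in the scene. Friction and masses are not known exactly. Their poses are not given: they have to be found in the camera images.
- small_vial_mid (a point): smallest of the four bottles, a squat white vial: 25 mm in diameter, 46 mm tall; straight body up to 34 mm, then a screw cap 21 mm wide. Upright and loose, standing on a pad. The point lies on its axis, half-way up; its z axis is the bottle's axis.
- short_bottle_mid (a point): second smallest bottle, of brown glass: 33 mm in diameter, 62 mm tall; straight body up to about 40 mm, then shoulder and cap 23 mm wide. Upright and loose, standing on a pad. The point lies on its axis, half-way up; its z axis is the bottle's axis.
- medium_bottle_mid (a point): second largest bottle, white with a slim neck: 43 mm in diameter, 78 mm tall; straight body up to about 45 mm, then shoulder and cap 23 mm wide. Upright and loose, standing on a pad. The point lies on its axis, half-way up; its z axis is the bottle's axis.
- tall_bottle_mid (a point): largest bottle, of brown glass: 47 mm in diameter, 98 mm tall; straight body up to about 58 mm, then shoulder and cap. Upright and loose, standing on a pad. The point lies on its axis, half-way up; its z axis is the bottle's axis.
- pad_one_seat (a point): flat grey pad fixed to the bench, 110 x 92 mm, 8 mm thick, with 1 small white stud in a row along the edge nearest the robot: the place of the smallest bottle. The point is the centre of its printed white ring (72 mm across), on the pad's flat top, where the bottle stands; z up. The studs (12 mm wide, 5 mm high, 20 mm apart) lie 55 mm from it along the pad's -x, the side towards the robot.
- pad_two_seat (a point): flat grey pad fixed to the bench, 110 x 92 mm, 8 mm thick, with 2 small white studs in a row along the edge nearest the robot: the place of the second smallest bottle. The point is the centre of its printed white ring (72 mm across), on the pad's flat top, where the bottle stands; z up. The studs (12 mm wide, 5 mm high, 20 mm apart) lie 55 mm from it along the pad's -x, the side towards the robot.
- pad_three_seat (a point): flat grey pad fixed to the bench, 110 x 92 mm, 8 mm thick, with 3 small white studs in a row along the edge nearest the robot: the place of the second largest bottle. The point is the centre of its printed white ring (72 mm across), on the pad's flat top, where the bottle stands; z up. The studs (12 mm wide, 5 mm high, 20 mm apart) lie 55 mm from it along the pad's -x, the side towards the robot.
- pad_four_seat (a point): flat grey pad fixed to the bench, 110 x 92 mm, 8 mm thick, with 4 small white studs in a row along the edge nearest the robot: the place of the largest bottle. The point is the centre of its printed white ring (72 mm across), on the pad's flat top, where the bottle stands; z up. The studs (12 mm wide, 5 mm high, 20 mm apart) lie 55 mm from it along the pad's -x, the side towards the robot.
- pad_spare_seat (a point): flat grey pad fixed to the bench, 110 x 92 mm, 8 mm thick, with no stud at all: the spare pad, empty at the start. The point is the centre of its printed white ring (72 mm across), on the pad's flat top, where the bottle stands; z up.
- timer_mid (a point): white bench timer, 66 x 66 x 18 mm, lying loose on the bench among the pads; a bystander. The point is its centre.
Not all that is in view belongs to the job. What is shaped like the part that bears medium_bottle_mid but blue is not meant.

How it is judged (in metres and radians):
On the way:
1. one of the bottles has been set down upright on the spare pad, within 20 mm of the ring's centre, and let go (((horizontal distance between small_vial_mid and pad_spare_seat below 0.02 m and angle between small_vial_mid's own z axis and vertical below 0.1 rad and z of small_vial_mid in the frame of pad_spare_seat between 0.019 and 0.027 m and contact force between small_vial and the fingers below 0.05 N and linear speed of small_vial below 0.02 m/s) or (horizontal distance between short_bottle_mid and pad_spare_seat below 0.02 m and angle between short_bottle_mid's own z axis and vertical below 0.1 rad and z of short_bottle_mid in the frame of pad_spare_seat between 0.027 and 0.035 m and contact force between short_bottle and the fingers below 0.05 N and linear speed of short_bottle below 0.02 m/s) or (horizontal distance between medium_bottle_mid and pad_spare_seat below 0.02 m and angle between medium_bottle_mid's own z axis and vertical below 0.1 rad and z of medium_bottle_mid in the frame of pad_spare_seat between 0.035 and 0.043 m and contact force between medium_bottle and the fingers below 0.05 N and linear speed of medium_bottle below 0.02 m/s) or (horizontal distance between tall_bottle_mid and pad_spare_seat below 0.02 m and angle between tall_bottle_mid's own z axis and vertical below 0.1 rad and z of tall_bottle_mid in the frame of pad_spare_seat between 0.045 and 0.053 m and contact force between tall_bottle and the fingers below 0.05 N and linear speed of tall_bottle below 0.02 m/s))), for 0.2 s.
At the end, for the whole second after the job is handed in: Each bottle stands upright (within 0.1 rad) on the pad of its own number of studs (smallest 1, second smallest 2, second largest 3, largest 4), its axis within 15 mm of the ring's centre, its foot on the pad (height within 4 mm), released and at rest (below 0.02 m/s) (horizontal distance between small_vial_mid and pad_one_seat below 0.015 m and angle between each of small_vial_mid, short_bottle_mid, medium_bottle_mid, tall_bottle_mid's own z axis and vertical below 0.1 rad and z of small_vial_mid in the frame of pad_one_seat between 0.019 and 0.027 m and contact force between each of small_vial, short_bottle, medium_bottle, tall_bottle and the fingers below 0.05 N and linear speed of each of small_vial, short_bottle, medium_bottle, tall_bottle below 0.02 m/s and horizontal distance between short_bottle_mid and pad_two_seat below 0.015 m and z of short_bottle_mid in the frame of pad_two_seat between 0.027 and 0.035 m and horizontal distance between medium_bottle_mid and pad_three_seat below 0.015 m and z of medium_bottle_mid in the frame of pad_three_seat between 0.035 and 0.043 m and horizontal distance between tall_bottle_mid and pad_four_seat below 0.015 m and z of tall_bottle_mid in the frame of pad_four_seat between 0.045 and 0.053 m); the robot touches nothing.
It fails at once if a bottle is tipped by more than 0.5 rad (angle between any of small_vial_mid, short_bottle_mid, medium_bottle_mid, tall_bottle_mid's own z axis and vertical above 0.5 rad).
It fails at once if the timer is pushed more than 20 mm (distance of timer_mid from where it was at the start of the episode above 0.02 m).
It also fails if it takes over 104 s, if anything falls off the work surface, if the arm or the gripper's body presses on something with over 40 N, if the wrist force passes 120 N, or if a joint passes its speed limit or range.

## Robot

A 6-joint arm with a two-finger parallel gripper is mounted at the origin on a cart in front of the work surface, level with it; the furniture and walls round the work are solid. World frame = base frame: x ahead of the robot, y to its left, z up, the work surface at z = 0. Lengths are in mm, angles in rad, forces in N, time in s.
With the tool pointing down it reaches from about 350 to 975 mm from the base axis. Payload 7.1 kg.
Tool frame: the origin (TCP) lies at the very end of the fingers, on their centre line; the grasp point (between the pads) lies 19 mm behind it; y points along the fingers, x is the direction in which the jaws open and shut, and the axes are right-handed (so a half turn about y gives the same grasp; the last joint's range is limited). The gripper opens to 88 mm and grips with 3 to 60 N. Pads are 20 mm wide; open, the fingers measure 115 mm over their backs; the gripper's body (75 mm by 178 mm) begins 61 mm behind the grasp point.
Start: joints at [-1.18, 0.423, 1.63, -0, 1.089, -0.019], TCP at [249.031, -573.226, 222.675] pointing down, gripper open.
Joint ranges: [-3, 3], [-0.9, 2.11], [0.09, 2.58], [-1.31, 4.45], [0.11, 2.69], [-2.54, 2.54]. Speed limits (rad/s): [2.39, 2.39, 3.01, 3.14, 3.14, 3.14].

## Interface

Orientations are given as a rotation vector (axis times angle).
In Python, from workcell import ctrl gives the robot as it stands. The module is installed in compiled form; this text tells all that it offers.
- The arm moves only by the tool carry_out, never from a script. Its arguments are lists of equal length, an entry for each row: "delta_pos": the shift along the tool's x, y, z in cm, a list of three; "rotation": the turn, a rotation vector about the tool's x, y, z in rad, a list of three. In form: {"delta_pos": [[dx, dy, dz], ...], "rotation": [[wx, wy, wz], ...]}. A call has 1 to 12 rows; each row is the pose to reach, as a shift and turn from the pose commanded when the call began, along the tool's axes at that moment; what a row does not reach only later rows make up. A row lasts 1/12 s, in which the tool goes at most 41.7 mm and 7.16 degrees, less where a joint would pass 70% of its speed; a pose out of reach is approached as far as the arm can. A call with a gripper value outside its range is refused whole. "hand" is the closure in counts, from 0 (fully open) to 255 (shut), set as the call begins (left out, the last holds). The fingers move at their own pace and stop on an object; the grip force is fixed at half the most. Time passes only in rows, so rows that repeat a pose let the fingers close. It gives the time, the measured TCP pose, the force and the opening at its end, in the units of the state.
- ctrl.get_obs(): the state, without advancing time (a new reading comes with each control period).
- ctrl.get_image(name): name is "scene" or "top"; returns the picture (384x512x3 uint8, red, green, blue); there is no depth.
- ctrl.camera_info(name): a dict with "fov_y" (degrees; the focal length in pixels is half the picture's height over the tangent of half this angle, whatever the lens; pixels are square), "cx", "cy" (the principal point, pixels), "R" (3x3) and "t" (3): a world point X has camera coordinates R X + t. Camera axes: x right, y down, z forward; pixel columns grow to the right and rows downward; lengths in mm; the calibration is good to about 2 mm. A picture is of the moment at which its call begins. camera_info takes no time and is no camera call.
- ctrl.close_job(): hands the job in, once; it reports no verdict.
The state is a dict: "t": time; "qpos": joint angles; "qvel": joint speeds; "joint_torque": joint torques, N m; "ee_pos": TCP position; "orientation": TCP orientation; "ft_force": force on the tool from outside, world axes, zero at the start; "moment": the same for the moment, N m; "width": finger opening in mm.
Only numpy, scipy, OpenCV 4.12 (cv2) and the standard library are available. Lean on these libraries where they do the work, as an engineer would, in place of code of your own. Each camera call takes 0.05 s, during which the arm holds its last target.

## Working session

There is one attempt and no reset: what is moved stays moved. The work goes in short steps, Python scripts to look and compute and a tool call to move; the robot and the scene stay as the last step left them, time stands still between calls to the robot, and variables do not carry over. Pictures are saved under pics/ and viewed, and the job is handed in when it is done.

Besides the shell and the picture viewer there is one more tool, called after "Emit:" as a command line: name --argument value ..., lists and objects as JSON in quotes. carry_out: Moves the arm, as the interface text tells. Its arguments: {"type":"object","properties":{"delta_pos":{"type":"array","items":{"type":"array","items":{"type":"number"}}},"rotation":{"type":"array","items":{"type":"array","items":{"type":"number"}}},"hand":{"type":"number"}},"required":["delta_pos","rotation"]}

```bash
mkdir -p pics; python3 - <<'E'
from workcell import ctrl
import cv2
print(ctrl.get_obs())
for n in("scene","top"):
    im=ctrl.get_image(n); cv2.imwrite(f"pics/{n}0.png",im[:,:,::-1]); cv2.imwrite(f"pics/{n}0v.png",cv2.resize(im[:,:,::-1],(800,600),interpolation=cv2.INTER_CUBIC)); print(n,ctrl.camera_info(n))
E
```

```text
{'t': 0.0, 'qpos': array([-1.17999559e+00,  4.23802740e-01,  1.63071667e+00,  9.84103054e-06,
        1.08858996e+00, -1.89858228e-02]), 'qvel': array([-1.65174177e-03,  1.78453359e-03, -1.58808325e-04,  5.31994795e-04,
        5.54078727e-04, -5.77062982e-05]), 'joint_torque': array([ 1.07965603e-03, -5.44625473e+01, -2.73669112e+01,  6.42627035e-02,
        2.26735091e-02, -1.33497074e-04]), 'ee_pos': array([ 248.82584862, -572.71253881,  221.91500892]), 'orientation': array([-1.37475821,  0.90318645, -0.9011347 ]), 'ft_force': array([0.13649822, 0.42035797, 0.10906582]), 'moment': array([-0.01162951, -0.00806964,  0.02663524]), 'width': 87.79873471996223}
scene {'fov_y': 45.22110454223129, 'cx': 246.10257749967636, 'cy': 192.36233613150264, 'R': array([[-0.72954795, -0.68391312, -0.00475787],
       [-0.42079709,  0.45433759, -0.7851797 ],
       [ 0.53915638, -0.57082414, -0.61924971]]), 't': array([378.70404097, 301.1772514 , 753.68405449])}
top {'fov_y': 53.49267295314485, 'cx': 251.47729185652463, 'cy': 187.36781220118795, 'R': array([[-0.02008933, -0.99978761, -0.00459915],
       [-0.98472423,  0.02058202, -0.17290049],
       [ 0.17295843,  0.00105544, -0.98492856]]), 't': array([ -19.65293715,  559.73897524, 1033.5627152 ])}
```

View pics/scene0v.png

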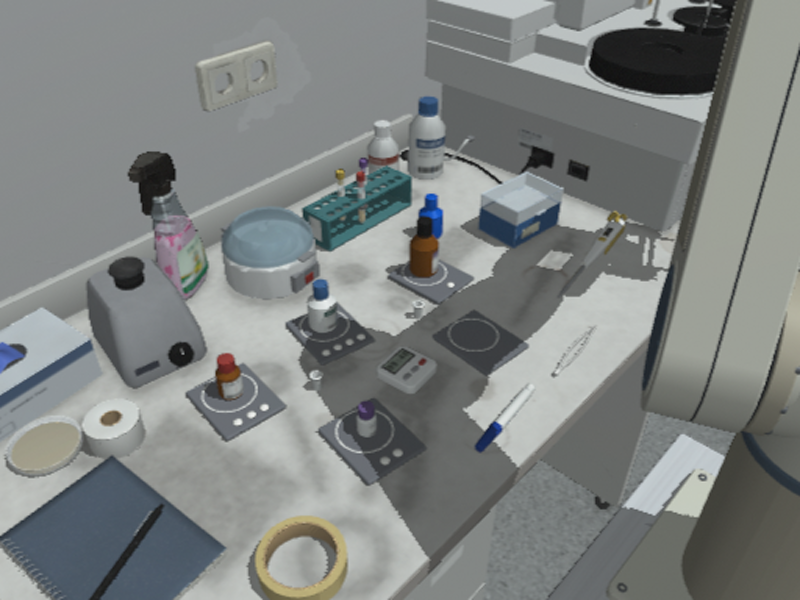

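View pics/top0v.png

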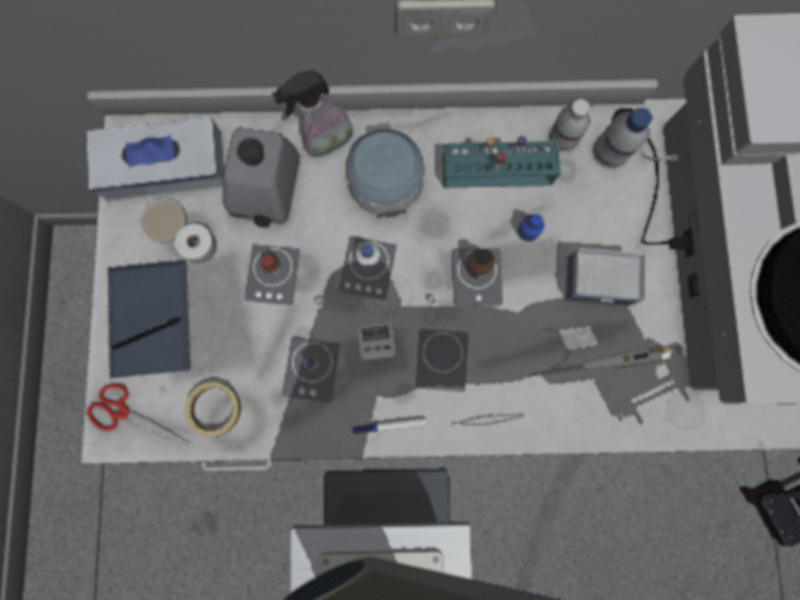

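The blue bottle behind the black-capped brown one at scene (430,215)/top (531,227) is the decoy. The white one with a blue cap at scene (321,308)/top (367,258) should be the medium bottle. I'll count the studs and check this in enlarged crops.

```bash
python3 - <<'E'
import cv2
im=cv2.imread("pics/top0.png"); c=im[145:265,150:350]; cv2.imwrite("pics/topc.png",cv2.resize(c,None,fx=4,fy=4,interpolation=cv2.INTER_CUBIC))
im=cv2.imread("pics/scene0.png"); c=im[120:310,115:345]; cv2.imwrite("pics/scenec.png",cv2.resize(c,None,fx=3.15,fy=3.15,interpolation=cv2.INTER_CUBIC))
E
```

```text
(no output)
```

View pics/topc.png

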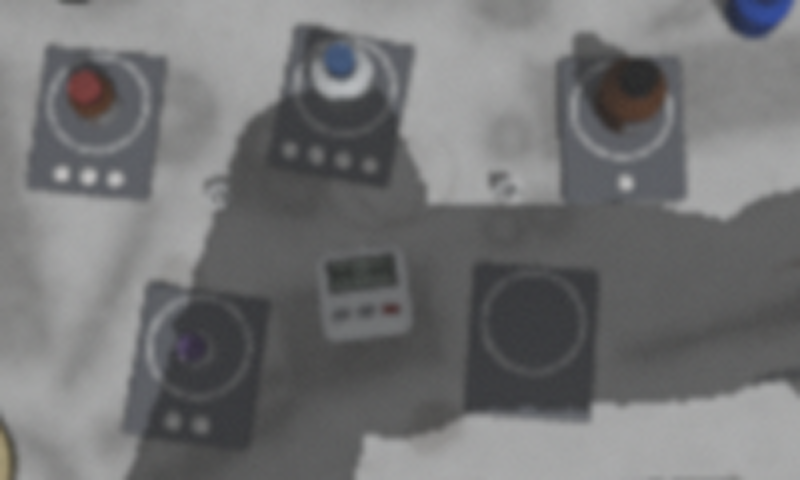

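View pics/scenec.png

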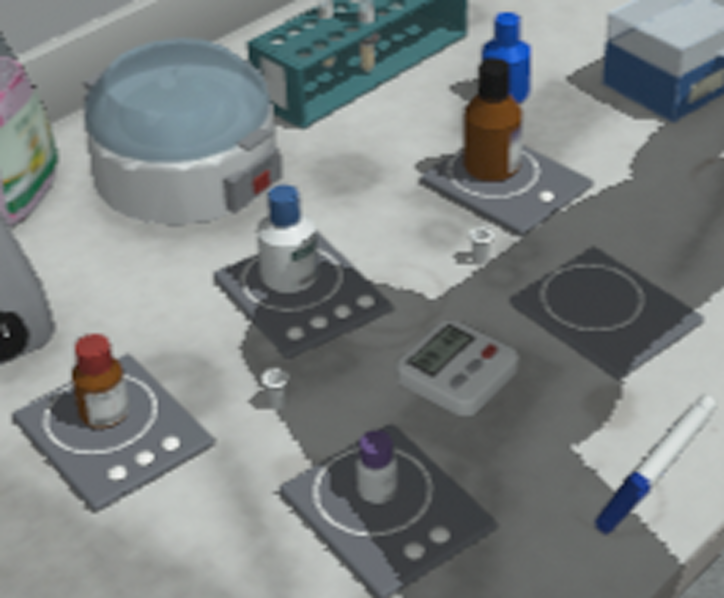

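```bash
cat > h.py <<'E'
import numpy as np, cv2
from workcell import ctrl
def cam(n):
    c=ctrl.camera_info(n); f=192/np.tan(np.radians(c['fov_y']/2))
    K=np.array([[f,0,c['cx']],[0,f,c['cy']],[0,0,1]]); return K,np.array(c['R']),np.array(c['t'])
C={n:cam(n) for n in("scene","top")}
def proj(n,X):
    K,R,t=C[n]; p=(K@(R@np.atleast_2d(X).T+t[:,None])).T; return p[:,:2]/p[:,2:]
def back(n,uv,z):
    K,R,t=C[n]; d=R.T@np.linalg.inv(K)@np.array([uv[0],uv[1],1.]); c=-R.T@t
    return c+d*(z-c[2])/d[2]
def tri(uvs):
    A=[];b=[]
    for n,uv in uvs.items():
        K,R,t=C[n]; P=K@np.c_[R,t]
        for i in(0,1):
            r=P[i]-uv[i]*P[2]; A.append(r[:3]/np.linalg.norm(r[:3])); b.append(-r[3]/np.linalg.norm(r[:3]))
    X,res,_,_=np.linalg.lstsq(np.array(A),np.array(b),rcond=None); return X,np.sqrt(res/2)
# rectified map: world x up (rows), y left ; x range [x0,x1], s px/mm
def rect(n,im,z,x0,x1,y0,y1,s=2):
    K,R,t=C[n]; H=K@np.c_[R[:,0],R[:,1],R[:,2]*z+t]   # world xy1->px
    A=np.array([[0,-1/s,x1],[-1/s,0,y1],[0,0,1.]])  # out px(u,v)->world: x=x1-v/s, y=y1-u/s
    M=H@A
    return cv2.warpPerspective(im,M,(int((y1-y0)*s),int((x1-x0)*s)),flags=cv2.INTER_CUBIC|cv2.WARP_INVERSE_MAP)
E
python3 - <<'E'
from h import *
for n in C:
    im=cv2.imread(f"pics/{n}0.png"); r=rect(n,im,8,300,760,-320,300,1.25); print(r.shape)
    for x in range(300,761,100): cv2.putText(r,str(x),(0,int((760-x)*1.25)),0,.4,(0,0,255))
    for y in range(-300,301,100): cv2.putText(r,str(y),(int((300-y)*1.25),12),0,.4,(0,0,255))
    cv2.imwrite(f"pics/{n}r.png",r)
E
```

```text
(575, 775, 3)
(575, 775, 3)
```

View pics/topr.png

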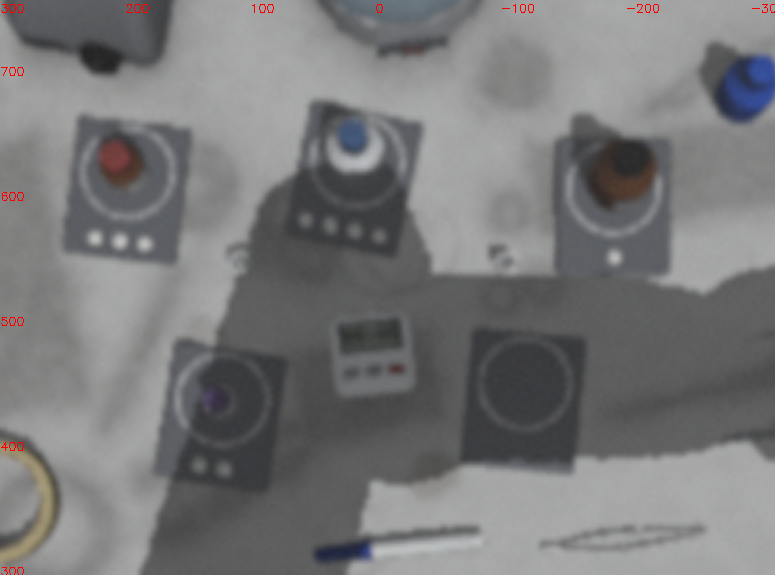

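View pics/scener.png

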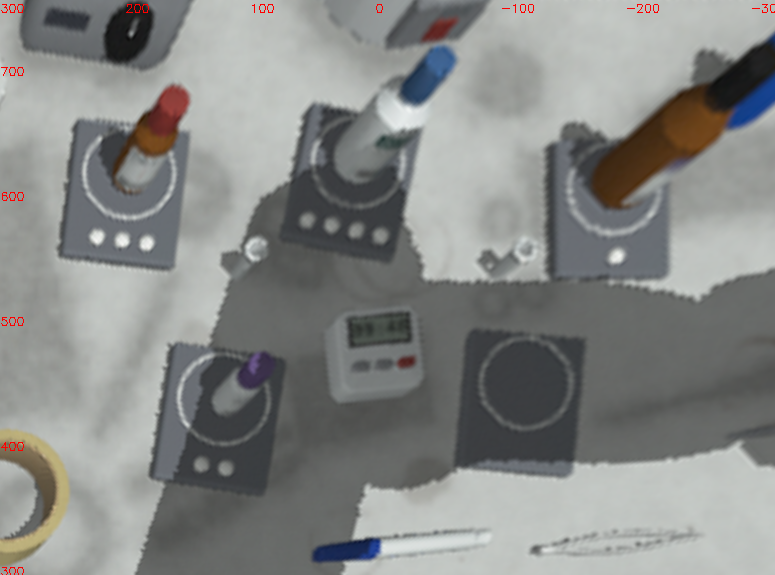

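```bash
cat > rings.py <<'E'
from h import *
init={'one':(607,-188),'two':(437,128),'three':(615,200),'four':(625,17),'spare':(451,-117)}
def ring(n,im,z,x0,y0):
    s=4; h=60; g=cv2.cvtColor(rect(n,im,z,x0-h,x0+h,y0-h,y0+h,s),cv2.COLOR_BGR2GRAY).astype(np.float32)
    g=g-cv2.medianBlur(g.astype(np.uint8),61 if 0 else 41).astype(np.float32); g=np.clip(g,-15,25)
    best=None
    for R in np.arange(33,38.1,.5):
        T=np.zeros((s*80+1,s*80+1),np.float32); cv2.circle(T,(s*40,s*40),int(round(R*s)),1,s*2); T/=T.sum()
        r=cv2.matchTemplate(g,T,cv2.TM_CCORR); _,v,_,l=cv2.minMaxLoc(r)
        if best is None or v>best[0]: best=(v,R,l)
    v,R,l=best; u,w=l[0]+s*40,l[1]+s*40
    return x0+h-w/s, y0+h-u/s, R, v
if __name__=="__main__":
    for k,(x,y) in init.items():
        print(k,*[np.round(ring(n,cv2.imread(f"pics/{n}0.png"),8,x,y),1) for n in C])
E
python3 rings.py
python3 - <<'E'
from h import *
# bottle crops
pos={'vial':(437,136,46),'short':(630,206,62),'med':(635,20,78),'tall':(615,-190,98)}
for n in C:
    im=cv2.imread(f"pics/{n}0.png"); out=[]
    for k,(x,y,h) in pos.items():
        u,v=proj(n,[x,y,8+h/2])[0].astype(int); c=im[v-30:v+30,u-25:u+25]; print(n,k,u-25,v-30)
        out.append(cv2.resize(c,(400//2*1-0,240),interpolation=cv2.INTER_CUBIC))
    o=[cv2.resize(im[int(proj(n,[x,y,8+h/2])[0][1])-30:int(proj(n,[x,y,8+h/2])[0][1])+30,int(proj(n,[x,y,8+h/2])[0][0])-25:int(proj(n,[x,y,8+h/2])[0][0])+25],None,fx=8,fy=8,interpolation=cv2.INTER_CUBIC) for k,(x,y,h) in pos.items()]
    cv2.imwrite(f"pics/{n}b.png",cv2.resize(np.vstack([np.hstack(o[:2]),np.hstack(o[2:])]),None,fx=.625,fy=.625))  # 500x600, 5px per px
E
```

```text
one [ 609.5 -191.    36.    12.9] [ 609.5 -190.8   36.     6.6]
two [441.  121.2  36.   20.1] [440.8 122.2  36.    6.6]
three [622.  197.   36.   19.1] [622.5 198.2  36.    7.4]
four [630.8  13.8  36.   12.4] [631.   14.2  36.    5.1]
spare [ 453.8 -120.5   36.    15.4] [ 453.5 -120.    36.     4.4]
scene vial 203 242
scene short 113 210
scene med 178 165
scene tall 244 127
top vial 168 202
top short 144 135
top med 208 131
top tall 281 136
```

View pics/sceneb.png

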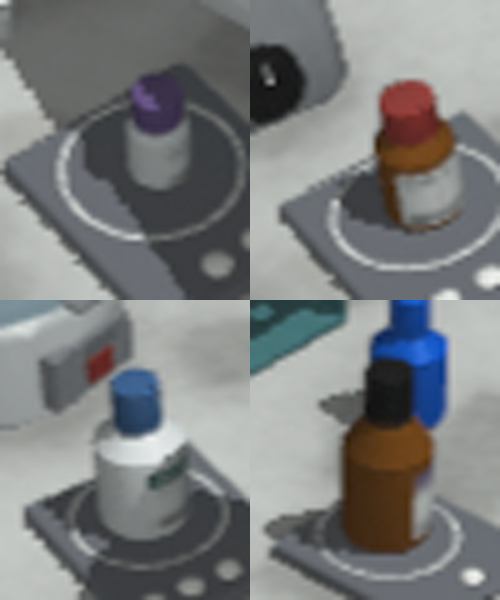

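View pics/topb.png

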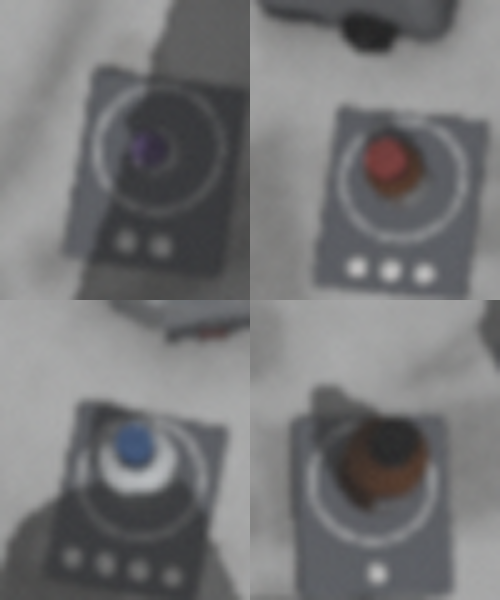

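```bash
python3 - <<'E'
from h import *
from scipy.optimize import least_squares
B={'vial':(25,34,21,46),'short':(33,40,23,62),'med':(43,45,23,78),'tall':(47,58,23,98)}
sc={'vial':(203,242,126,190,73,190),'short':(113,210,126,212,82,230),'med':(178,165,94,190,68,239),'tall':(244,127,92,184,60,252)}
tp={'vial':(168,202,149,149),'short':(144,135,135,158),'med':(208,131,135,142),'tall':(281,136,145,140)}
a=np.linspace(0,2*np.pi,60)
def bbox(n,x,y,z0,b):
    d,hb,dc,h=b
    P=np.vstack([np.c_[x+D/2*np.cos(a),y+D/2*np.sin(a),0*a+z0+zz] for D,zz in((d,0),(d,hb),(dc,h))])
    p=proj(n,P); return np.r_[p[:,0].min(),p[:,0].max(),p[:,1].min(),p[:,1].max()]
for k,b in B.items():
    o=sc[k]; m=np.r_[o[0]+np.r_[o[2],o[3]]/5-.4,o[1]+np.r_[o[4],o[5]]/5-.4]
    t=tp[k]; tu=(t[0]+t[2]/5-.4,t[1]+t[3]/5-.4)
    r=least_squares(lambda q:bbox("scene",q[0],q[1],8,b)-m,[500,0])
    ct=back("top",tu,8+b[3])
    r3=least_squares(lambda q:np.r_[bbox("scene",q[0],q[1],q[2],b)-m,proj("top",[q[0],q[1],q[2]+b[3]])[0]-tu],[500,0,8])
    print(k,'scene',r.x.round(1),r.fun.round(1),'top cap',ct.round(1)[:2],'both',r3.x.round(1),r3.fun.round(1))
E
```

```text
vial scene [438.  120.3] [-0.1  0.1 -0.8  0.7] top cap [437.5 121.3] both [437.5 120.9   8.8] [-0.2  0.1 -0.7  0.8  0.1 -0. ]
short scene [619.7 195.3] [-0.8  0.8 -0.8  0.8] top cap [620.7 195.2] both [620.9 194.8   6.7] [-0.8  0.7 -0.7  0.8  0.2  0. ]
med scene [633.2  13.5] [-0.3  0.3 -0.8  0.7] top cap [633.7  14.1] both [633.5  13.5   7.7] [-0.3  0.2 -0.7  0.7  0.2  0.1]
tall scene [ 613.5 -193.7] [-0.4  0.4 -1.   0.9] top cap [ 611.4 -190.3] both [ 611.  -190.5   10.3] [-0.5  0.4 -1.   1.1  0.2 -0.1]
```

```bash
cat > st.py <<'E'
from h import *
from scipy.spatial.transform import Rotation as Ro
def show(tgt=None):
    o=ctrl.get_obs(); R=Ro.from_rotvec(o['orientation']).as_matrix()
    print('t',round(o['t'],2),'pos',o['ee_pos'].round(1),'w',round(o['width'],1),'F',o['ft_force'].round(1),'q',o['qpos'].round(2))
    print(R.round(3).tolist())
    return o,R
if __name__=="__main__": show()
E
python3 - <<'E'
from st import *
o,R=show()
# desired: y tool=-z world ; jaws x along world +y or -y
for s in(1,-1):
    x=np.array([0,s,0.]);y=np.array([0,0,-1.]);z=np.cross(x,y)
    Rd=np.c_[x,y,z]; rv=Ro.from_matrix(R.T@Rd).as_rotvec(); print(s,rv)
for p in((611.5,-191,150),):
    print(R.T@(np.array(p)-o['ee_pos'])/10)
E
```

```text
t 0.1 pos [ 248.8 -572.8  222. ] w 87.6 F [ 0.1  0.  -0.5] q [-1.18  0.42  1.63 -0.    1.09 -0.02]
[[0.398, -0.001, 0.917], [-0.917, 0.001, 0.398], [-0.001, -1.0, 0.0]]
1 [-1.92542371e-03 -2.73180022e+00 -3.64040205e-04]
-1 [ 2.62780131e-04  4.09791768e-01 -1.38985499e-03]
[-20.55773998   7.22803138  48.47388452]
```

```bash
python3 - <<'E'
from st import *
for uv in((745,400),(690,390),(715,400),(740,160)):
    for z in(0,150,250): print(uv,z,back("top",np.array(uv)*.64,z).round(0))
print('edge',back("top",np.array((400,460))*.64,0).round(0))
R=Ro.from_rotvec(ctrl.get_obs()['orientation']).as_matrix(); p0=np.array([249.0,-573.2,222.7])
for p in((245,-500,220),(250,-400,220),(290,-300,220),(400,-230,220),(500,-191,215),(611.5,-191,210)): print(p,(R.T@(np.array(p)-p0)/10).round(2))
E
```

```text
(745, 400) 0 [ 354. -674.    0.]
(745, 400) 150 [ 357. -588.  150.]
(745, 400) 250 [ 358. -530.  250.]
(690, 390) 0 [ 374. -575.    0.]
(690, 390) 150 [ 374. -502.  150.]
(690, 390) 250 [ 374. -453.  250.]
(715, 400) 0 [ 355. -619.    0.]
(715, 400) 150 [ 358. -540.  150.]
(715, 400) 250 [ 359. -487.  250.]
(740, 160) 0 [ 819. -721.    0.]
(740, 160) 150 [ 759. -628.  150.]
(740, 160) 250 [ 719. -567.  250.]
edge [260. -38.   0.]
(245, -500, 220) [-6.87  0.28  2.55]
(250, -400, 220) [-15.85   0.29   6.99]
(290, -300, 220) [-23.42   0.3   14.65]
(400, -230, 220) [-25.46   0.31  27.52]
(500, -191, 215) [-25.05   0.81  38.25]
(611.5, -191, 210) [-20.61   1.3   48.48]
```

Emit:
carry_out --delta_pos '[[-2.2, 0.1, 0.8], [-4.8, 0.2, 1.8], [-8, 0.3, 3.0], [-11, 0.3, 4.5], [-14, 0.3, 6], [-17, 0.3, 8], [-19.5, 0.3, 10], [-22, 0.3, 12.5], [-23.4, 0.3, 15], [-24.3, 0.3, 18], [-25, 0.3, 21], [-25.4, 0.3, 24]]' --rotation '[[0, 0, 0], [0, 0, 0], [0, 0, 0], [0, 0.05, 0], [0, 0.1, 0], [0, 0.16, 0], [0, 0.22, 0], [0, 0.28, 0], [0, 0.34, 0], [0, 0.38, 0], [0, 0.41, 0], [0, 0.41, 0]]' --hand 0

```text
t: 1.1
ee_pos: [368.4, -243.0, 219.7]
orientation: [-1.208, 1.211, -1.21]
ft_force: [0.8, -0.7, 0.7]
width: 87.6
```

```bash
python3 - <<'E'
from st import *
o,R=show()
for p in((611.5,-191,215),): print((R.T@(np.array(p)-o['ee_pos'])/10).round(2))
E
```

```text
t 1.1 pos [ 368.4 -243.   219.7] w 87.6 F [ 0.8 -0.7  0.7] q [-0.61  0.15  2.02 -0.    0.97  0.96]
[[-0.002, -0.0, 1.0], [-1.0, 0.0, -0.002], [-0.0, -1.0, -0.0]]
[-5.25  0.46 24.3 ]
```

Emit:
carry_out --delta_pos '[[-0.3, 0, 1.5], [-1, 0.1, 4], [-2, 0.2, 7], [-3, 0.3, 10.5], [-4, 0.4, 14], [-4.8, 0.4, 17.5], [-5.3, 0.4, 20.5], [-5.3, 0.4, 22.7], [-5.3, 0.4, 23.8], [-5.3, 0.4, 24.3], [-5.3, 0.4, 24.3], [-5.3, 0.4, 24.3]]' --rotation '[[0, 0, 0], [0, 0, 0], [0, 0, 0], [0, 0, 0], [0, 0, 0], [0, 0, 0], [0, 0, 0], [0, 0, 0], [0, 0, 0], [0, 0, 0], [0, 0, 0], [0, 0, 0]]'

```text
t: 2.1
ee_pos: [609.7, -192.1, 215.3]
orientation: [-1.21, 1.211, -1.209]
ft_force: [-0.6, -0.1, -0.5]
width: 87.9
```

```bash
python3 - <<'E'
from st import *
o,R=show()
for n in C:
    im=ctrl.get_image(n)[:,:,::-1].copy(); cv2.imwrite(f"pics/{n}1.png",im)
    cv2.imwrite(f"pics/{n}1v.png",cv2.resize(im,(800,600),interpolation=cv2.INTER_CUBIC))
    print(n,proj(n,o['ee_pos']))
E
```

```text
t 2.1 pos [ 609.7 -192.1  215.3] w 87.9 F [-0.6 -0.1 -0.5] q [-0.32  0.45  1.6  -0.    1.09  1.25]
[[-0.001, -0.001, 1.0], [-1.0, 0.0, -0.001], [-0.0, -1.0, -0.001]]
scene [[274.06508567 100.19149159]]
top [[316.88953231 153.72903677]]
```

View pics/scene1v.png

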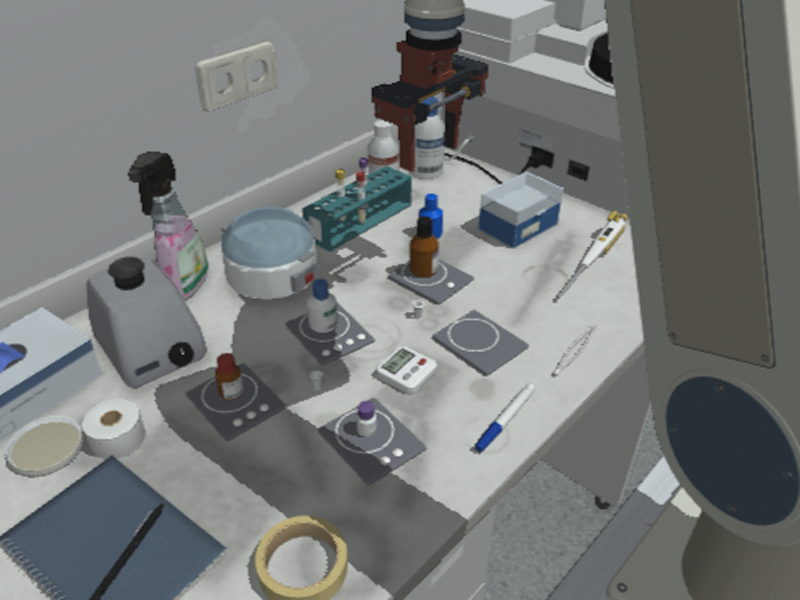

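Emit:
carry_out --delta_pos '[[0, 1, 0], [0, 3, 0.1], [0, 5.5, 0.1], [0, 8, 0.1], [0, 10.5, 0.1], [0, 12.5, 0.1], [0, 14, 0.1], [0, 15, 0.1], [0, 15.5, 0.1], [0, 15.5, 0.1], [0, 15.5, 0.1], [0, 15.5, 0.1]]' --rotation '[[0, 0, 0], [0, 0, 0], [0, 0, 0], [0, 0, 0], [0, 0, 0], [0, 0, 0], [0, 0, 0], [0, 0, 0], [0, 0, 0], [0, 0, 0], [0, 0, 0], [0, 0, 0]]'

```text
t: 3.2
ee_pos: [612.7, -192.0, 61.8]
orientation: [-1.208, 1.208, -1.211]
ft_force: [0.0, -0.8, 0.0]
width: 87.8
```

```bash
python3 - <<'E'
from st import *
o,R=show()
o=[]
for n in C:
    im=ctrl.get_image(n)[:,:,::-1].copy()
    u,v=proj(n,[611,-191,60])[0].astype(int); o.append(cv2.resize(im[v-45:v+45,u-45:u+45],(400,400),interpolation=cv2.INTER_CUBIC))
cv2.imwrite("pics/2.png",np.hstack(o))
E
```

```text
t 3.2 pos [ 612.7 -192.    61.8] w 87.8 F [ 0.  -0.8  0. ] q [-0.32  0.65  1.67  0.    0.81  1.25]
[[-0.0, 0.002, 1.0], [-1.0, -0.001, -0.0], [0.001, -1.0, 0.002]]
```

View pics/2.png

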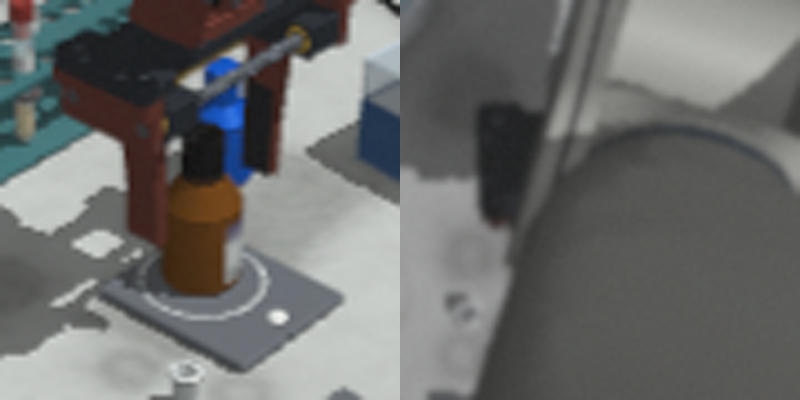

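Emit:
carry_out --delta_pos '[[0, 0.7, -0.1], [0, 1.5, -0.1], [0, 2.2, -0.1], [0, 2.4, -0.1], [0, 2.4, -0.1], [0, 2.4, -0.1]]' --rotation '[[0, 0, 0], [0, 0, 0], [0, 0, 0], [0, 0, 0], [0, 0, 0], [0, 0, 0]]'

```text
t: 3.8
ee_pos: [610.8, -191.6, 36.2]
orientation: [-1.209, 1.21, -1.209]
ft_force: [-0.1, 0.7, 0.0]
width: 87.9
```

Emit:
carry_out --delta_pos '[[0, 0, 0], [0, 0, 0], [0, 0, 0], [0, 0, 0], [0, 0, 0], [0, 0, 0], [0, 0, 0], [0, 0, 0], [0, 0, 0], [0, 0, 0], [0, 0, 0], [0, 0, 0]]' --rotation '[[0, 0, 0], [0, 0, 0], [0, 0, 0], [0, 0, 0], [0, 0, 0], [0, 0, 0], [0, 0, 0], [0, 0, 0], [0, 0, 0], [0, 0, 0], [0, 0, 0], [0, 0, 0]]' --hand 255

```text
t: 4.8
ee_pos: [611.2, -191.8, 36.9]
orientation: [-1.209, 1.209, -1.21]
ft_force: [0.3, -1.0, 2.3]
width: 45.9
```

Emit:
carry_out --delta_pos '[[0, -0.5, 0], [0, -1.5, 0], [0, -3, 0], [0, -4.5, 0], [0, -5.7, 0], [-0.4, -6, -0.8], [-1.3, -6, -2.8], [-2.2, -6, -4.8], [-3.1, -6, -6.8], [-4, -6, -8.8], [-4.9, -6, -10.8], [-5.8, -6, -12.8]]' --rotation '[[0, 0, 0], [0, 0, 0], [0, 0, 0], [0, 0, 0], [0, 0, 0], [0, 0, 0], [0, 0, 0], [0, 0, 0], [0, 0, 0], [0, 0, 0], [0, 0, 0], [0, 0, 0]]'

```text
t: 5.8
ee_pos: [481.0, -132.8, 96.6]
orientation: [-1.209, 1.21, -1.209]
ft_force: [0.3, 0.0, -0.3]
width: 45.7
```

Emit:
carry_out --delta_pos '[[-0.7, 0, -1.6], [-1.2, 0, -2.6], [-1.4, 0, -3], [-1.4, 0, -3], [-1.4, 0, -3], [-1.4, 1, -3], [-1.4, 2.5, -3], [-1.4, 4, -3], [-1.4, 4.8, -3], [-1.4, 5, -3], [-1.4, 5, -3], [-1.4, 5, -3]]' --rotation '[[0, 0, 0], [0, 0, 0], [0, 0, 0], [0, 0, 0], [0, 0, 0], [0, 0, 0], [0, 0, 0], [0, 0, 0], [0, 0, 0], [0, 0, 0], [0, 0, 0], [0, 0, 0]]'

```text
t: 6.8
ee_pos: [453.4, -119.8, 46.7]
orientation: [-1.209, 1.209, -1.209]
ft_force: [1.2, 0.2, -0.3]
width: 45.8
```

```bash
python3 - <<'E'
from st import *
o,R=show()
im=ctrl.get_image("scene")[:,:,::-1]; u,v=proj("scene",[454,-120,60])[0].astype(int); cv2.imwrite("pics/3.png",cv2.resize(im[v-55:v+55,u-65:u+65],None,fx=5,fy=5,interpolation=cv2.INTER_CUBIC))
show()
E
```

```text
t 6.8 pos [ 453.4 -119.8   46.7] w 45.8 F [ 1.2  0.2 -0.3] q [-0.28  0.5   2.07  0.    0.57  1.29]
[[-0.0, 0.0, 1.0], [-1.0, -0.0, -0.0], [0.0, -1.0, 0.0]]
t 6.85 pos [ 453.5 -119.8   47. ] w 45.5 F [ 0.2  0.5 -2. ] q [-0.28  0.5   2.07  0.    0.57  1.29]
[[-0.0, 0.001, 1.0], [-1.0, -0.0, -0.0], [0.0, -1.0, 0.001]]
```

View pics/3.png

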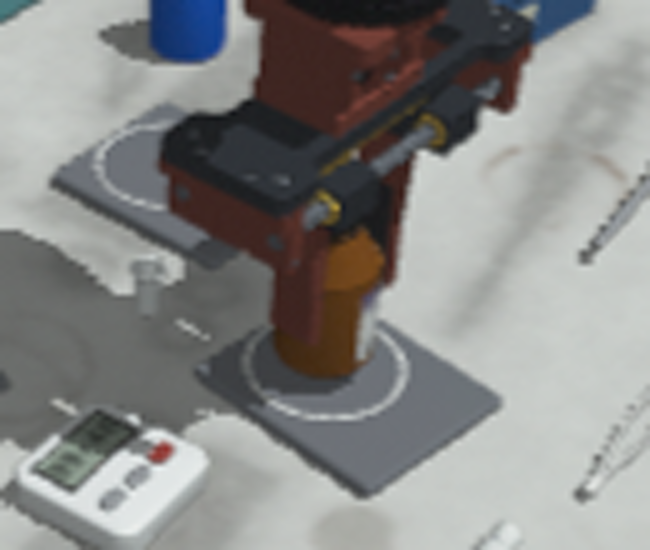

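Emit:
carry_out --delta_pos '[[0, 0.3, 0], [0, 0.6, 0], [0, 0.8, 0], [0, 0.9, 0], [0, 0.9, 0], [0, 0.9, 0]]' --rotation '[[0, 0, 0], [0, 0, 0], [0, 0, 0], [0, 0, 0], [0, 0, 0], [0, 0, 0]]'

```text
t: 7.35
ee_pos: [452.9, -119.6, 37.7]
orientation: [-1.209, 1.209, -1.209]
ft_force: [0.7, 0.3, -1.8]
width: 46.1
```

Emit:
carry_out --delta_pos '[[0, 0.05, 0], [0, 0.1, 0], [0, 0.1, 0], [0, 0.1, 0]]' --rotation '[[0, 0, 0], [0, 0, 0], [0, 0, 0], [0, 0, 0]]'

```text
t: 7.68
ee_pos: [453.1, -119.7, 36.8]
orientation: [-1.209, 1.209, -1.21]
ft_force: [-0.4, 0.1, 0.8]
width: 46.0
```

```bash
python3 -c "
from st import *
show()
for i in range(3): ctrl.get_image('top');show()"
```

```text
t 7.68 pos [ 453.1 -119.7   36.8] w 46.0 F [-0.4  0.1  0.8] q [-0.28  0.52  2.07  0.    0.55  1.29]
[[-0.0, 0.0, 1.0], [-1.0, -0.0, -0.0], [0.0, -1.0, 0.0]]
t 7.73 pos [ 453.1 -119.7   36.8] w 45.8 F [-0.5  0.8  1.7] q [-0.28  0.52  2.07  0.    0.55  1.29]
[[-0.0, 0.0, 1.0], [-1.0, -0.0, -0.0], [0.0, -1.0, 0.0]]
t 7.78 pos [ 453.1 -119.7   36.8] w 46.0 F [-0.  -0.5  1. ] q [-0.28  0.52  2.07  0.    0.55  1.29]
[[-0.0, 0.0, 1.0], [-1.0, -0.0, -0.0], [0.0, -1.0, 0.0]]
t 7.83 pos [ 453.1 -119.7   36.8] w 45.8 F [0.5 0.7 1.3] q [-0.28  0.52  2.07 -0.    0.55  1.29]
[[-0.0, 0.0, 1.0], [-1.0, -0.0, -0.0], [0.0, -1.0, 0.0]]
```

Emit:
carry_out --delta_pos '[[0, 0, 0], [0, 0, 0], [0, 0, 0], [0, 0, 0], [0, 0, 0], [0, 0, 0], [0, 0, 0], [0, 0, 0], [0, 0, 0], [0, 0, 0], [0, 0, 0], [0, 0, 0]]' --rotation '[[0, 0, 0], [0, 0, 0], [0, 0, 0], [0, 0, 0], [0, 0, 0], [0, 0, 0], [0, 0, 0], [0, 0, 0], [0, 0, 0], [0, 0, 0], [0, 0, 0], [0, 0, 0]]' --hand 0

```text
t: 8.83
ee_pos: [453.0, -119.7, 36.7]
orientation: [-1.209, 1.209, -1.209]
ft_force: [-0.3, 0.1, 0.2]
width: 87.9
```

Emit:
carry_out --delta_pos '[[0, -0.5, 0], [0, -2, 0], [0, -4.5, 0], [0, -7.5, 0], [0, -11, 0], [0, -14, 0], [-1, -15.5, 0], [-3, -16, -0.2], [-6, -16, -0.5], [-9, -16, -0.8], [-12, -16, -1], [-15, -16, -1.2]]' --rotation '[[0, 0, 0], [0, 0, 0], [0, 0, 0], [0, 0, 0], [0, 0, 0], [0, 0, 0], [0, 0, 0], [0, 0, 0], [0, 0, 0], [0, 0, 0], [0, 0, 0], [0, 0, 0]]'

```text
t: 9.83
ee_pos: [440.6, 31.6, 197.2]
orientation: [-1.208, 1.209, -1.21]
ft_force: [0.7, -0.8, -0.3]
width: 87.9
```

Emit:
carry_out --delta_pos '[[-3, 0, -0.2], [-5.5, 0, -0.3], [-7.5, 0, -0.3], [-8.6, 0, -0.3], [-9, 0, -0.3], [-9, 0, -0.3], [-9, 0, -0.3]]' --rotation '[[0, 0, 0], [0, 0, 0], [0, 0, 0], [0, 0, 0], [0, 0, 0], [0, 0, 0], [0, 0, 0]]'

```text
t: 10.42
ee_pos: [438.0, 119.8, 196.7]
orientation: [-1.209, 1.209, -1.209]
ft_force: [0.4, 0.3, 0.6]
width: 87.5
```

```bash
python3 - <<'E'
from st import *
o,R=show()
im=ctrl.get_image("scene")[:,:,::-1]; cv2.imwrite("pics/4.png",cv2.resize(im[90:340,100:400],None,fx=2.4,fy=2.4,interpolation=cv2.INTER_CUBIC))
show()
E
```

```text
t 10.42 pos [438.  119.8 196.7] w 87.5 F [0.4 0.3 0.6] q [ 0.24  0.21  2.02 -0.    0.92  1.81]
[[-0.0, -0.0, 1.0], [-1.0, -0.0, -0.0], [0.0, -1.0, -0.0]]
t 10.47 pos [438.  119.5 196.7] w 87.7 F [ 0.1 -0.5  0.5] q [ 0.24  0.21  2.02 -0.    0.92  1.81]
[[-0.001, -0.0, 1.0], [-1.0, -0.0, -0.001], [0.0, -1.0, -0.0]]
```

View pics/4.png

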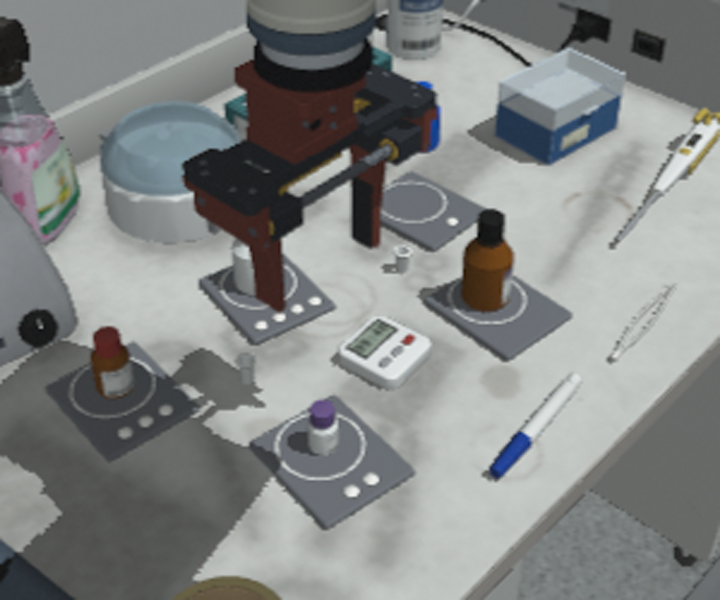

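Emit:
carry_out --delta_pos '[[0, 1, 0], [-0.1, 3, 0], [-0.1, 6, 0], [-0.1, 9, 0], [-0.1, 12, 0], [-0.1, 14.5, 0], [-0.1, 16.3, 0], [-0.1, 17.4, 0], [-0.1, 18, 0], [-0.1, 18.2, 0], [-0.1, 18.2, 0], [-0.1, 18.2, 0]]' --rotation '[[0, 0, 0], [0, 0, 0], [0, 0, 0], [0, 0, 0], [0, 0, 0], [0, 0, 0], [0, 0, 0], [0, 0, 0], [0, 0, 0], [0, 0, 0], [0, 0, 0], [0, 0, 0]]'

```text
t: 11.47
ee_pos: [438.4, 121.2, 15.1]
orientation: [-1.208, 1.209, -1.21]
ft_force: [0.0, 0.0, 0.6]
width: 87.7
```

```bash
python3 - <<'E'
from st import *
o,R=show()
im=ctrl.get_image("scene")[:,:,::-1]; u,v=proj("scene",[438,120,40])[0].astype(int); cv2.imwrite("pics/5.png",cv2.resize(im[v-50:v+50,u-60:u+60],None,fx=5,fy=5,interpolation=cv2.INTER_CUBIC))
show()
E
```

```text
t 11.47 pos [438.4 121.2  15.1] w 87.7 F [0.  0.  0.6] q [ 0.24  0.56  2.1  -0.    0.48  1.81]
[[-0.001, 0.001, 1.0], [-1.0, 0.0, -0.001], [-0.0, -1.0, 0.001]]
t 11.52 pos [438.6 121.3  15.3] w 87.7 F [-0.2  0.8 -0.3] q [0.24 0.56 2.1  0.   0.48 1.81]
[[-0.001, 0.001, 1.0], [-1.0, 0.0, -0.001], [-0.0, -1.0, 0.001]]
```

View pics/5.png

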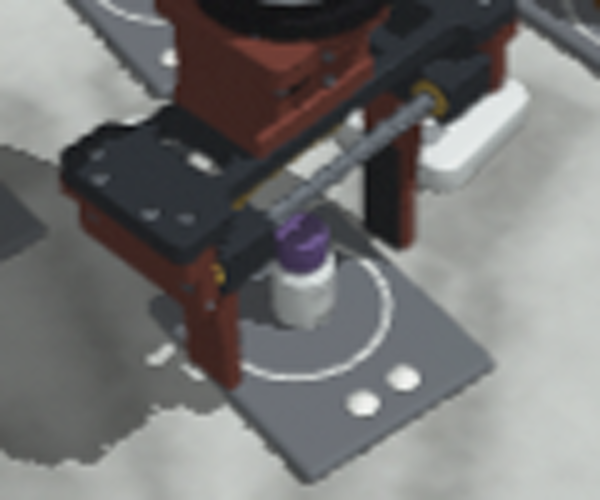

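Emit:
carry_out --delta_pos '[[0, 0.2, 0], [0, 0.2, 0], [0, 0.2, 0], [0, 0.2, 0], [0, 0.2, 0], [0, 0.2, 0], [0, 0.2, 0], [0, 0.2, 0], [0, 0.2, 0], [0, 0.2, 0], [0, 0.2, 0], [0, 0.2, 0]]' --rotation '[[0, 0, 0], [0, 0, 0], [0, 0, 0], [0, 0, 0], [0, 0, 0], [0, 0, 0], [0, 0, 0], [0, 0, 0], [0, 0, 0], [0, 0, 0], [0, 0, 0], [0, 0, 0]]' --hand 255

```text
t: 12.52
ee_pos: [438.0, 121.3, 12.7]
orientation: [-1.209, 1.209, -1.209]
ft_force: [0.3, -0.2, 0.2]
width: 23.8
```

Emit:
carry_out --delta_pos '[[0, 0, 0], [0, 0, 0], [0, 0, 0]]' --rotation '[[0, 0, 0], [0, 0, 0], [0, 0, 0]]'

```text
t: 12.77
ee_pos: [438.0, 121.3, 12.7]
orientation: [-1.209, 1.209, -1.209]
ft_force: [0.5, -0.2, 0.1]
width: 23.6
```

Emit:
carry_out --delta_pos '[[0, -0.5, 0], [0, -2, 0], [0, -4, 0], [0, -6.5, 0], [0, -9, 0], [0.3, -10.5, 0.2], [2, -11, 1.1], [4.4, -11, 2.4], [7, -11, 3.85], [10, -11, 5.5], [13, -11, 7.15], [16, -11, 8.8]]' --rotation '[[0, 0, 0], [0, 0, 0], [0, 0, 0], [0, 0, 0], [0, 0, 0], [0, 0, 0], [0, 0, 0], [0, 0, 0], [0, 0, 0], [0, 0, 0], [0, 0, 0], [0, 0, 0]]'

```text
t: 13.77
ee_pos: [526.5, -40.1, 123.2]
orientation: [-1.209, 1.209, -1.209]
ft_force: [0.8, -0.4, 0.4]
width: 23.7
```

Emit:
carry_out --delta_pos '[[3, 0, 1.65], [6, 0, 3.3], [9, 0, 4.95], [12, 0, 6.6], [14, 0, 7.7], [15, 0, 8.2], [15.2, 1, 8.4], [15.2, 3, 8.4], [15.2, 5.5, 8.4], [15.2, 7.5, 8.4], [15.2, 9, 8.4], [15.2, 10, 8.4]]' --rotation '[[0, 0, 0], [0, 0, 0], [0, 0, 0], [0, 0, 0], [0, 0, 0], [0, 0, 0], [0, 0, 0], [0, 0, 0], [0, 0, 0], [0, 0, 0], [0, 0, 0], [0, 0, 0]]'

```text
t: 14.77
ee_pos: [608.2, -189.0, 20.4]
orientation: [-1.211, 1.212, -1.206]
ft_force: [-0.5, -0.2, -0.4]
width: 23.9
```

Emit:
carry_out --delta_pos '[[0, 0, 0], [0, 0, 0], [0, 0, 0], [0, 0, 0]]' --rotation '[[0, 0, 0], [0, 0, 0], [0, 0, 0], [0, 0, 0]]'

```text
t: 15.1
ee_pos: [610.9, -190.9, 24.0]
orientation: [-1.208, 1.207, -1.211]
ft_force: [0.6, 0.1, -0.1]
width: 24.0
```

```bash
python3 - <<'E'
from st import *
o,R=show()
im=ctrl.get_image("scene")[:,:,::-1]; u,v=proj("scene",[609,-191,40])[0].astype(int); cv2.imwrite("pics/6.png",cv2.resize(im[v-50:v+50,u-60:u+60],None,fx=5,fy=5,interpolation=cv2.INTER_CUBIC))
show()
E
```

```text
t 15.1 pos [ 610.9 -190.9   24. ] w 24.0 F [ 0.6  0.1 -0.1] q [-0.32  0.71  1.69  0.    0.75  1.25]
[[-0.0, 0.002, 1.0], [-1.0, -0.001, -0.0], [0.001, -1.0, 0.002]]
t 15.15 pos [ 610.8 -190.9   23.9] w 24.2 F [-0.6  0.1  0.1] q [-0.32  0.71  1.69  0.    0.75  1.25]
[[-0.0, 0.002, 1.0], [-1.0, -0.001, -0.0], [0.001, -1.0, 0.002]]
```

View pics/6.png

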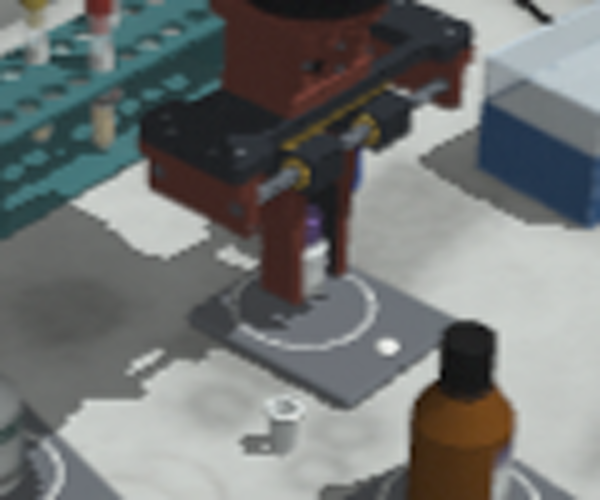

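Emit:
carry_out --delta_pos '[[0, 0.3, -0.1], [0, 0.6, -0.1], [0, 0.9, -0.1], [0, 1.05, -0.1], [0, 1.05, -0.1], [0, 1.05, -0.1], [0, 1.05, -0.1]]' --rotation '[[0, 0, 0], [0, 0, 0], [0, 0, 0], [0, 0, 0], [0, 0, 0], [0, 0, 0], [0, 0, 0]]'

```text
t: 15.73
ee_pos: [608.9, -190.7, 12.6]
orientation: [-1.209, 1.21, -1.209]
ft_force: [-1.9, 0.5, 7.4]
width: 24.0
```

Seated: 7 N upward at the height it was picked up from. I'll release it.

Emit:
carry_out --delta_pos '[[0, 0, 0], [0, 0, 0], [0, 0, 0], [0, 0, 0], [0, 0, 0], [0, 0, 0], [0, 0, 0], [0, 0, 0], [0, 0, 0], [0, 0, 0]]' --rotation '[[0, 0, 0], [0, 0, 0], [0, 0, 0], [0, 0, 0], [0, 0, 0], [0, 0, 0], [0, 0, 0], [0, 0, 0], [0, 0, 0], [0, 0, 0]]' --hand 0

```text
t: 16.57
ee_pos: [609.0, -190.7, 12.2]
orientation: [-1.209, 1.209, -1.209]
ft_force: [0.8, -0.4, -0.5]
width: 86.4
```

Emit:
carry_out --delta_pos '[[0, -0.5, 0], [0, -2, 0], [0, -4.5, 0], [0, -7.5, 0], [0, -11, 0], [0, -14, 0], [0, -16.5, 0], [-1.5, -18, 0], [-4, -18, 0], [-7, -18, 0], [-10.5, -18, 0], [-14, -18, 0.2]]' --rotation '[[0, 0, 0], [0, 0, 0], [0, 0, 0], [0, 0, 0], [0, 0, 0], [0, 0, 0], [0, 0, 0], [0, 0, 0], [0, 0, 0], [0, 0, 0], [0, 0, 0], [0, 0, 0]]'

```text
t: 17.57
ee_pos: [610.0, -48.7, 192.7]
orientation: [-1.209, 1.21, -1.21]
ft_force: [0.2, -0.3, -1.3]
width: 87.8
```

Emit:
carry_out --delta_pos '[[-3.5, 0, 0.2], [-7, 0, 0.3], [-10.5, 0, 0.5], [-14, 0, 0.7], [-17.5, 0, 0.9], [-20.5, 0, 0.9], [-23, 0, 0.9], [-24.2, 0, 0.9], [-24.6, 0, 0.9], [-24.6, 0, 0.9], [-24.6, 0, 0.9], [-24.6, 0, 0.9]]' --rotation '[[0, 0, 0], [0, 0, 0], [0, 0, 0], [0, 0, 0], [0, 0, 0], [0, 0, 0], [0, 0, 0], [0, 0, 0], [0, 0, 0], [0, 0, 0], [0, 0, 0], [0, 0, 0]]'

```text
t: 18.57
ee_pos: [620.0, 193.9, 192.2]
orientation: [-1.209, 1.21, -1.21]
ft_force: [-0.0, -0.7, -0.5]
width: 87.9
```

```bash
python3 - <<'E'
from st import *
o,R=show()
im=ctrl.get_image("scene")[:,:,::-1]; cv2.imwrite("pics/7.png",cv2.resize(im[90:340,100:400],None,fx=2.4,fy=2.4,interpolation=cv2.INTER_CUBIC))
show()
E
```

```text
t 18.57 pos [620.  193.9 192.2] w 87.9 F [-0.  -0.7 -0.5] q [ 0.28  0.49  1.59 -0.    1.05  1.86]
[[-0.002, -0.0, 1.0], [-1.0, -0.0, -0.002], [0.0, -1.0, -0.0]]
t 18.62 pos [620.1 193.9 192.2] w 88.1 F [-0.4  0.1 -0.1] q [ 0.28  0.49  1.59 -0.    1.05  1.86]
[[-0.002, -0.0, 1.0], [-1.0, -0.0, -0.002], [0.0, -1.0, -0.0]]
```

View pics/7.png

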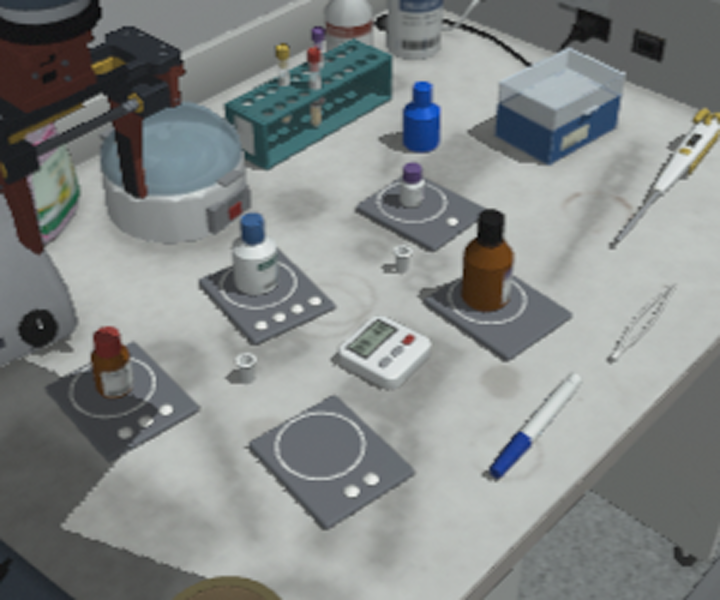

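Emit:
carry_out --delta_pos '[[0, 1, 0], [-0.1, 3, 0.05], [-0.1, 6, 0.05], [-0.1, 9, 0.05], [-0.1, 12, 0.05], [-0.1, 14.2, 0.05], [-0.1, 15.8, 0.05], [-0.1, 17, 0.05], [-0.1, 17.5, 0.05], [-0.1, 17.7, 0.05], [-0.1, 17.7, 0.05], [-0.1, 17.7, 0.05]]' --rotation '[[0, 0, 0], [0, 0, 0], [0, 0, 0], [0, 0, 0], [0, 0, 0], [0, 0, 0], [0, 0, 0], [0, 0, 0], [0, 0, 0], [0, 0, 0], [0, 0, 0], [0, 0, 0]]'

```text
t: 19.62
ee_pos: [621.3, 196.4, 16.1]
orientation: [-1.208, 1.209, -1.21]
ft_force: [0.1, 0.6, 0.9]
width: 87.9
```

```bash
python3 - <<'E'
from st import *
o,R=show()
im=ctrl.get_image("scene")[:,:,::-1]; u,v=proj("scene",[620,195,40])[0].astype(int); cv2.imwrite("pics/8.png",cv2.resize(im[v-50:v+50,u-60:u+60],None,fx=5,fy=5,interpolation=cv2.INTER_CUBIC))
show()
E
```

```text
t 19.62 pos [621.3 196.4  16.1] w 87.9 F [0.1 0.6 0.9] q [0.29 0.73 1.66 0.   0.75 1.86]
[[-0.0, 0.002, 1.0], [-1.0, 0.0, -0.0], [-0.0, -1.0, 0.002]]
t 19.67 pos [621.4 196.5  16.4] w 87.7 F [0.4 0.  0.4] q [ 0.29  0.73  1.66 -0.    0.75  1.86]
[[-0.0, 0.002, 1.0], [-1.0, 0.001, -0.0], [-0.001, -1.0, 0.002]]
```

View pics/8.png

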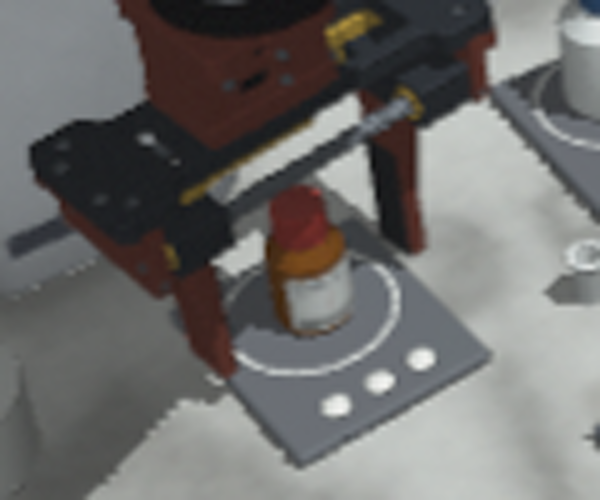

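Emit:
carry_out --delta_pos '[[0, 0.1, 0], [0, 0.1, 0], [0, 0.1, 0], [0, 0.1, 0], [0, 0.1, 0], [0, 0.1, 0], [0, 0.1, 0], [0, 0.1, 0], [0, 0.1, 0], [0, 0.1, 0], [0, 0.1, 0], [0, 0.1, 0]]' --rotation '[[0, 0, 0], [0, 0, 0], [0, 0, 0], [0, 0, 0], [0, 0, 0], [0, 0, 0], [0, 0, 0], [0, 0, 0], [0, 0, 0], [0, 0, 0], [0, 0, 0], [0, 0, 0]]' --hand 255

```text
t: 20.67
ee_pos: [620.5, 196.3, 14.2]
orientation: [-1.209, 1.209, -1.209]
ft_force: [0.6, -0.2, -0.9]
width: 32.1
```

Emit:
carry_out --delta_pos '[[0, 0, 0], [0, 0, 0], [0, 0, 0]]' --rotation '[[0, 0, 0], [0, 0, 0], [0, 0, 0]]'

```text
t: 20.92
ee_pos: [620.5, 196.3, 14.2]
orientation: [-1.209, 1.209, -1.209]
ft_force: [0.4, 0.3, -0.9]
width: 32.0
```

Emit:
carry_out --delta_pos '[[0, -0.5, 0], [0, -1.8, 0], [0, -3.8, 0], [0, -5.8, 0], [0.1, -6.8, -0.2], [0.5, -7, -1.2], [1.3, -7, -3.1], [2.3, -7, -5.5], [3.4, -7, -8.2], [4.5, -7, -10.8], [5.5, -7, -13.3], [6.4, -7, -15.5]]' --rotation '[[0, 0, 0], [0, 0, 0], [0, 0, 0], [0, 0, 0], [0, 0, 0], [0, 0, 0], [0, 0, 0], [0, 0, 0], [0, 0, 0], [0, 0, 0], [0, 0, 0], [0, 0, 0]]'

```text
t: 21.92
ee_pos: [463.7, 131.7, 84.7]
orientation: [-1.209, 1.209, -1.209]
ft_force: [-0.8, 0.1, -0.1]
width: 32.1
```

Emit:
carry_out --delta_pos '[[0.7, 0, -1.6], [1.0, 0, -2.3], [1.05, 0, -2.45], [1.05, 0.8, -2.45], [1.05, 2, -2.45], [1.05, 3.5, -2.45], [1.05, 4.8, -2.45], [1.05, 5.6, -2.45], [1.05, 6, -2.45], [1.05, 6, -2.45], [1.05, 6, -2.45], [1.05, 6, -2.45]]' --rotation '[[0, 0, 0], [0, 0, 0], [0, 0, 0], [0, 0, 0], [0, 0, 0], [0, 0, 0], [0, 0, 0], [0, 0, 0], [0, 0, 0], [0, 0, 0], [0, 0, 0], [0, 0, 0]]'

```text
t: 22.92
ee_pos: [441.7, 122.0, 24.6]
orientation: [-1.208, 1.209, -1.21]
ft_force: [0.3, -0.2, -0.2]
width: 31.9
```

```bash
python3 - <<'E'
from st import *
o,R=show()
im=ctrl.get_image("scene")[:,:,::-1]; u,v=proj("scene",[441,122,40])[0].astype(int); cv2.imwrite("pics/9.png",cv2.resize(im[v-50:v+50,u-60:u+60],None,fx=5,fy=5,interpolation=cv2.INTER_CUBIC))
show()
E
```

```text
t 22.92 pos [441.7 122.   24.6] w 31.9 F [ 0.3 -0.2 -0.2] q [0.24 0.54 2.09 0.   0.51 1.81]
[[-0.0, 0.001, 1.0], [-1.0, 0.0, -0.0], [-0.0, -1.0, 0.001]]
t 22.97 pos [441.6 122.   24.7] w 31.9 F [ 0.5  0.5 -0.8] q [0.24 0.54 2.09 0.   0.51 1.81]
[[-0.0, 0.001, 1.0], [-1.0, 0.0, -0.0], [-0.0, -1.0, 0.001]]
```

View pics/9.png

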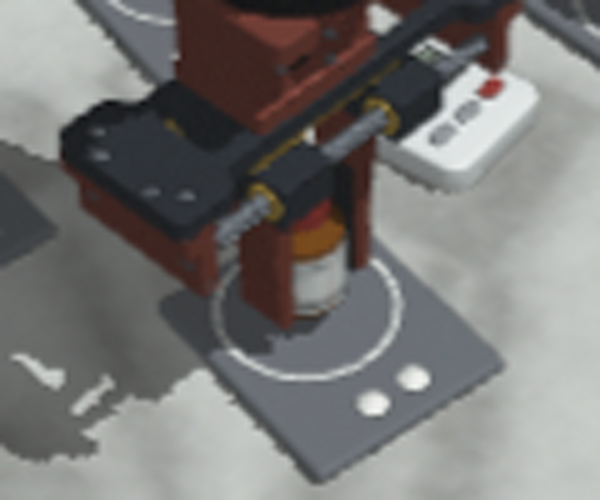

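Lower 10 mm, then release.

Emit:
carry_out --delta_pos '[[0, 0.3, 0], [0, 0.6, 0], [0, 0.9, 0], [0, 1.0, 0], [0, 1.0, 0], [0, 1.0, 0], [0, 1.0, 0]]' --rotation '[[0, 0, 0], [0, 0, 0], [0, 0, 0], [0, 0, 0], [0, 0, 0], [0, 0, 0], [0, 0, 0]]'

```text
t: 23.55
ee_pos: [440.9, 121.8, 14.1]
orientation: [-1.209, 1.21, -1.209]
ft_force: [-0.3, -0.5, -0.4]
width: 31.6
```

Emit:
carry_out --delta_pos '[[0, 0.05, 0], [0, 0.05, 0], [0, 0.05, 0]]' --rotation '[[0, 0, 0], [0, 0, 0], [0, 0, 0]]'

```text
t: 23.8
ee_pos: [441.0, 121.8, 14.0]
orientation: [-1.209, 1.209, -1.209]
ft_force: [-1.1, -0.4, 6.3]
width: 31.9
```

Emit:
carry_out --delta_pos '[[0, 0, 0], [0, 0, 0], [0, 0, 0], [0, 0, 0], [0, 0, 0], [0, 0, 0], [0, 0, 0], [0, 0, 0], [0, 0, 0], [0, 0, 0]]' --rotation '[[0, 0, 0], [0, 0, 0], [0, 0, 0], [0, 0, 0], [0, 0, 0], [0, 0, 0], [0, 0, 0], [0, 0, 0], [0, 0, 0], [0, 0, 0]]' --hand 0

```text
t: 24.63
ee_pos: [441.0, 121.9, 13.6]
orientation: [-1.209, 1.209, -1.209]
ft_force: [0.3, -0.0, -0.4]
width: 87.5
```

Emit:
carry_out --delta_pos '[[0, -0.5, 0], [0, -2, 0], [0, -4.5, 0], [0, -7.5, 0], [0, -11, 0], [0, -14, 0], [0, -16.5, 0], [0.5, -18, 1], [1.9, -18, 3.4], [3.5, -18, 6.2], [5.2, -18, 9.2], [6.9, -18, 12.2]]' --rotation '[[0, 0, 0], [0, 0, 0], [0, 0, 0], [0, 0, 0], [0, 0, 0], [0, 0, 0], [0, 0, 0], [0, 0, 0], [0, 0, 0], [0, 0, 0], [0, 0, 0], [0, 0, 0]]'

```text
t: 25.63
ee_pos: [564.0, 52.1, 194.5]
orientation: [-1.209, 1.208, -1.209]
ft_force: [-0.1, 0.5, -0.1]
width: 87.8
```

Emit:
carry_out --delta_pos '[[1.5, 0, 2.8], [2.8, 0, 5], [3.6, 0, 6.4], [3.9, 0, 7], [3.9, 0, 7], [3.9, 0, 7], [3.9, 0, 7], [3.9, 0, 7]]' --rotation '[[0, 0, 0], [0, 0, 0], [0, 0, 0], [0, 0, 0], [0, 0, 0], [0, 0, 0], [0, 0, 0], [0, 0, 0]]'

```text
t: 26.3
ee_pos: [632.0, 14.5, 193.8]
orientation: [-1.21, 1.209, -1.208]
ft_force: [-0.6, -0.1, -0.1]
width: 87.9
```

```bash
python3 - <<'E'
from st import *
o,R=show()
im=ctrl.get_image("scene")[:,:,::-1]; cv2.imwrite("pics/10.png",cv2.resize(im[90:340,100:400],None,fx=2.4,fy=2.4,interpolation=cv2.INTER_CUBIC))
show()
E
```

```text
t 26.3 pos [632.   14.5 193.8] w 87.9 F [-0.6 -0.1 -0.1] q [0.   0.47 1.63 0.   1.04 1.57]
[[0.001, -0.001, 1.0], [-1.0, 0.0, 0.001], [-0.0, -1.0, -0.001]]
t 26.35 pos [632.2  14.4 193.9] w 87.8 F [-0.   0.1 -0.6] q [0.   0.47 1.63 0.   1.04 1.57]
[[0.001, -0.0, 1.0], [-1.0, 0.0, 0.001], [-0.0, -1.0, -0.0]]
```

View pics/10.png

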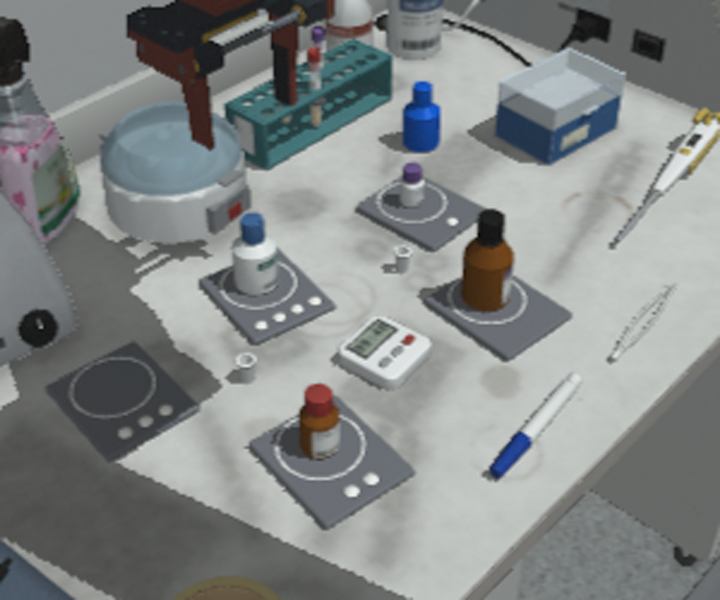

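Emit:
carry_out --delta_pos '[[0, 1, 0.1], [0, 3, 0.1], [0, 6, 0.1], [0, 9, 0.1], [0, 12, 0.1], [0, 14.2, 0.1], [0, 15.8, 0.1], [0, 17, 0.1], [0, 17.5, 0.1], [0, 17.5, 0.1], [0, 17.5, 0.1], [0, 17.5, 0.1]]' --rotation '[[0, 0, 0], [0, 0, 0], [0, 0, 0], [0, 0, 0], [0, 0, 0], [0, 0, 0], [0, 0, 0], [0, 0, 0], [0, 0, 0], [0, 0, 0], [0, 0, 0], [0, 0, 0]]'

```text
t: 27.35
ee_pos: [634.9, 13.9, 19.8]
orientation: [-1.208, 1.208, -1.21]
ft_force: [0.3, 0.5, 0.1]
width: 87.7
```

```bash
python3 - <<'E'
from st import *
o,R=show()
im=ctrl.get_image("scene")[:,:,::-1]; u,v=proj("scene",[633,14,40])[0].astype(int); cv2.imwrite("pics/11.png",cv2.resize(im[v-50:v+50,u-60:u+60],None,fx=5,fy=5,interpolation=cv2.INTER_CUBIC))
show()
E
```

```text
t 27.35 pos [634.9  13.9  19.8] w 87.7 F [0.3 0.5 0.1] q [0.   0.71 1.7  0.   0.74 1.57]
[[-0.0, 0.002, 1.0], [-1.0, 0.0, -0.0], [-0.0, -1.0, 0.002]]
t 27.4 pos [635.   13.8  20. ] w 87.5 F [-0.4 -0.4 -0.1] q [0.   0.71 1.7  0.   0.74 1.57]
[[-0.0, 0.002, 1.0], [-1.0, 0.0, -0.0], [-0.0, -1.0, 0.002]]
```

View pics/11.png

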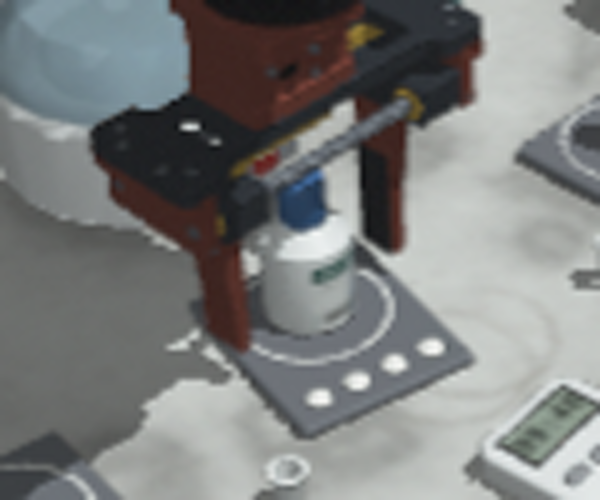

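Emit:
carry_out --delta_pos '[[0, 0.1, 0], [0, 0.1, 0], [0, 0.1, 0], [0, 0.1, 0], [0, 0.1, 0], [0, 0.1, 0], [0, 0.1, 0], [0, 0.1, 0], [0, 0.1, 0], [0, 0.1, 0], [0, 0.1, 0], [0, 0.1, 0]]' --rotation '[[0, 0, 0], [0, 0, 0], [0, 0, 0], [0, 0, 0], [0, 0, 0], [0, 0, 0], [0, 0, 0], [0, 0, 0], [0, 0, 0], [0, 0, 0], [0, 0, 0], [0, 0, 0]]' --hand 255

```text
t: 28.4
ee_pos: [634.0, 13.8, 17.7]
orientation: [-1.209, 1.209, -1.209]
ft_force: [0.0, 0.4, 0.2]
width: 41.9
```

Emit:
carry_out --delta_pos '[[0, 0, 0], [0, 0, 0]]' --rotation '[[0, 0, 0], [0, 0, 0]]'

```text
t: 28.57
ee_pos: [634.0, 13.8, 17.6]
orientation: [-1.209, 1.209, -1.209]
ft_force: [-0.7, -1.0, 0.1]
width: 42.2
```

Emit:
carry_out --delta_pos '[[0, -0.5, 0], [0, -1.8, 0], [0, -3.8, 0], [0, -5.3, 0], [-0.3, -6, 0], [-1.5, -6, -0.1], [-3.5, -6, -0.2], [-6, -6, -0.4], [-9, -6, -0.6], [-12, -6, -0.8], [-14.5, -6, -0.9], [-16.5, -6, -1]]' --rotation '[[0, 0, 0], [0, 0, 0], [0, 0, 0], [0, 0, 0], [0, 0, 0], [0, 0, 0], [0, 0, 0], [0, 0, 0], [0, 0, 0], [0, 0, 0], [0, 0, 0], [0, 0, 0]]'

```text
t: 29.57
ee_pos: [622.9, 181.7, 77.0]
orientation: [-1.21, 1.209, -1.208]
ft_force: [-0.0, -0.6, -1.7]
width: 42.1
```

Emit:
carry_out --delta_pos '[[-1.2, 0, -0.1], [-1.8, 0, -0.1], [-1.9, 0, -0.1], [-1.9, 0.8, -0.1], [-1.9, 2, -0.1], [-1.9, 3.4, -0.1], [-1.9, 4.4, -0.1], [-1.9, 5, -0.1], [-1.9, 5, -0.1], [-1.9, 5, -0.1], [-1.9, 5, -0.1], [-1.9, 5, -0.1]]' --rotation '[[0, 0, 0], [0, 0, 0], [0, 0, 0], [0, 0, 0], [0, 0, 0], [0, 0, 0], [0, 0, 0], [0, 0, 0], [0, 0, 0], [0, 0, 0], [0, 0, 0], [0, 0, 0]]'

```text
t: 30.57
ee_pos: [623.6, 197.9, 28.3]
orientation: [-1.208, 1.209, -1.21]
ft_force: [-0.7, 0.3, -0.8]
width: 41.6
```

```bash
python3 - <<'E'
from st import *
o,R=show()
im=ctrl.get_image("scene")[:,:,::-1]; u,v=proj("scene",[622,197,40])[0].astype(int); cv2.imwrite("pics/12.png",cv2.resize(im[v-50:v+50,u-60:u+60],None,fx=5,fy=5,interpolation=cv2.INTER_CUBIC))
show()
E
```

```text
t 30.57 pos [623.6 197.9  28.3] w 41.6 F [-0.7  0.3 -0.8] q [ 0.29  0.71  1.65 -0.    0.78  1.86]
[[-0.0, 0.001, 1.0], [-1.0, 0.0, -0.0], [-0.0, -1.0, 0.001]]
t 30.62 pos [623.6 198.   28.4] w 41.9 F [-0.5 -0.6 -0.9] q [0.29 0.71 1.65 0.   0.78 1.86]
[[-0.0, 0.001, 1.0], [-1.0, 0.0, -0.0], [-0.0, -1.0, 0.001]]
```

View pics/12.png

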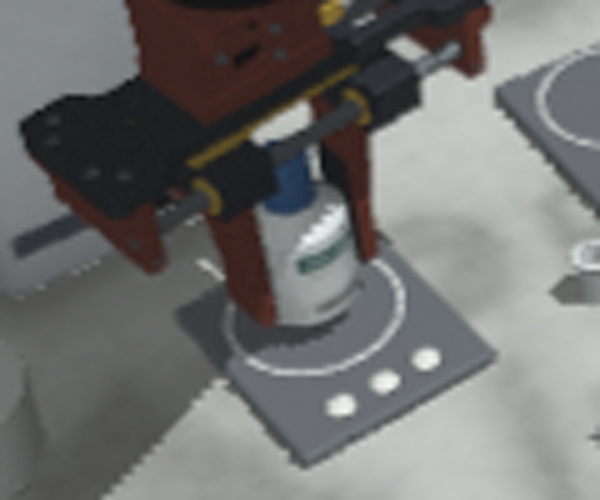

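Emit:
carry_out --delta_pos '[[0, 0.3, 0], [0, 0.6, -0.1], [0, 0.9, -0.1], [0, 1.05, -0.1], [0, 1.05, -0.1], [0, 1.05, -0.1], [0, 1.05, -0.1]]' --rotation '[[0, 0, 0], [0, 0, 0], [0, 0, 0], [0, 0, 0], [0, 0, 0], [0, 0, 0], [0, 0, 0]]'

```text
t: 31.2
ee_pos: [621.8, 197.8, 17.6]
orientation: [-1.21, 1.21, -1.209]
ft_force: [-2.4, -0.5, 6.1]
width: 42.1
```

Emit:
carry_out --delta_pos '[[0, 0, 0], [0, 0, 0], [0, 0, 0], [0, 0, 0], [0, 0, 0], [0, 0, 0], [0, 0, 0], [0, 0, 0], [0, 0, 0], [0, 0, 0]]' --rotation '[[0, 0, 0], [0, 0, 0], [0, 0, 0], [0, 0, 0], [0, 0, 0], [0, 0, 0], [0, 0, 0], [0, 0, 0], [0, 0, 0], [0, 0, 0]]' --hand 0

```text
t: 32.03
ee_pos: [622.1, 197.8, 17.2]
orientation: [-1.209, 1.209, -1.209]
ft_force: [0.8, 0.2, -0.7]
width: 87.4
```

Emit:
carry_out --delta_pos '[[0, -0.5, 0], [0, -2, 0], [0, -4.5, 0], [0, -7.5, 0], [0, -11, 0], [0, -14, 0], [0, -16.5, 0], [1, -18, -0.5], [3.5, -18, -1.8], [6.5, -18, -3.4], [9.5, -18, -5], [12.5, -18, -6.6]]' --rotation '[[0, 0, 0], [0, 0, 0], [0, 0, 0], [0, 0, 0], [0, 0, 0], [0, 0, 0], [0, 0, 0], [0, 0, 0], [0, 0, 0], [0, 0, 0], [0, 0, 0], [0, 0, 0]]'

```text
t: 33.03
ee_pos: [555.3, 71.9, 198.7]
orientation: [-1.208, 1.208, -1.21]
ft_force: [-0.1, -0.6, 0.1]
width: 88.2
```

Emit:
carry_out --delta_pos '[[3, 0, -1.6], [6, 0, -3.2], [9, 0, -4.8], [12, 0, -6.4], [15, 0, -8], [17.5, 0, -9.4], [19, 0, -10.2], [19.3, 0, -10.3], [19.3, 0, -10.3], [19.3, 0, -10.3], [19.3, 0, -10.3], [19.3, 0, -10.3]]' --rotation '[[0, 0, 0], [0, 0, 0], [0, 0, 0], [0, 0, 0], [0, 0, 0], [0, 0, 0], [0, 0, 0], [0, 0, 0], [0, 0, 0], [0, 0, 0], [0, 0, 0], [0, 0, 0]]'

```text
t: 34.03
ee_pos: [453.6, -119.3, 197.3]
orientation: [-1.209, 1.208, -1.208]
ft_force: [0.1, -0.2, 0.0]
width: 87.5
```

```bash
python3 - <<'E'
from st import *
o,R=show()
im=ctrl.get_image("scene")[:,:,::-1]; cv2.imwrite("pics/13.png",cv2.resize(im[90:340,100:400],None,fx=2.4,fy=2.4,interpolation=cv2.INTER_CUBIC))
show()
E
```

```text
t 34.03 pos [ 453.6 -119.3  197.3] w 87.5 F [ 0.1 -0.2  0. ] q [-0.28  0.23  1.99  0.    0.92  1.29]
[[0.001, 0.0, 1.0], [-1.0, 0.0, 0.001], [-0.0, -1.0, 0.0]]
t 34.08 pos [ 453.5 -119.3  197.2] w 87.8 F [0.4 0.8 1.6] q [-0.28  0.23  1.99  0.    0.92  1.29]
[[0.001, 0.0, 1.0], [-1.0, 0.0, 0.001], [-0.0, -1.0, 0.0]]
```

View pics/13.png

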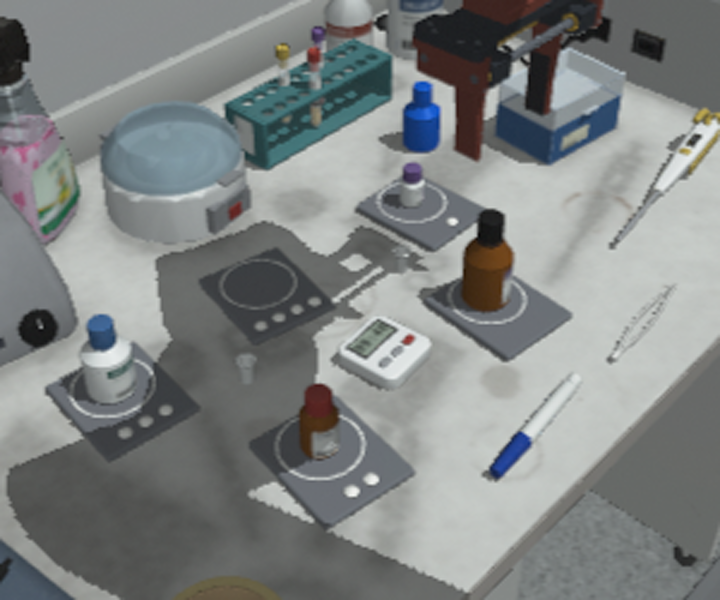

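Down to the tall bottle, to TCP z of about 37.

Emit:
carry_out --delta_pos '[[0, 1, 0], [0, 3, 0], [0, 5.5, 0], [0, 8, 0], [0, 10.5, 0], [0, 12.7, 0], [0, 14.4, 0], [0, 15.5, 0], [0, 16, 0], [0, 16, 0], [0, 16, 0], [0, 16, 0]]' --rotation '[[0, 0, 0], [0, 0, 0], [0, 0, 0], [0, 0, 0], [0, 0, 0], [0, 0, 0], [0, 0, 0], [0, 0, 0], [0, 0, 0], [0, 0, 0], [0, 0, 0], [0, 0, 0]]'

```text
t: 35.08
ee_pos: [453.7, -120.3, 37.9]
orientation: [-1.208, 1.208, -1.21]
ft_force: [-0.2, 0.2, -0.5]
width: 87.7
```

Emit:
carry_out --delta_pos '[[0, 0, 0], [0, 0, 0], [0, 0, 0], [0, 0, 0], [0, 0, 0], [0, 0, 0], [0, 0, 0], [0, 0, 0], [0, 0, 0], [0, 0, 0], [0, 0, 0], [0, 0, 0]]' --rotation '[[0, 0, 0], [0, 0, 0], [0, 0, 0], [0, 0, 0], [0, 0, 0], [0, 0, 0], [0, 0, 0], [0, 0, 0], [0, 0, 0], [0, 0, 0], [0, 0, 0], [0, 0, 0]]' --hand 255

```text
t: 36.08
ee_pos: [453.0, -120.1, 37.2]
orientation: [-1.209, 1.209, -1.209]
ft_force: [-0.7, 0.8, 2.5]
width: 45.4
```

Emit:
carry_out --delta_pos '[[0, -0.5, 0], [0, -1.8, 0], [0, -3.8, 0], [0, -5.8, 0], [0, -7, 0], [-0.4, -7, 0.5], [-1.4, -7, 1.8], [-2.9, -7, 3.8], [-4.6, -7, 6.1], [-6.4, -7, 8.5], [-8.2, -7, 10.9], [-9.9, -7, 13.1]]' --rotation '[[0, 0, 0], [0, 0, 0], [0, 0, 0], [0, 0, 0], [0, 0, 0], [0, 0, 0], [0, 0, 0], [0, 0, 0], [0, 0, 0], [0, 0, 0], [0, 0, 0], [0, 0, 0]]'

```text
t: 37.08
ee_pos: [585.0, -19.7, 106.2]
orientation: [-1.21, 1.21, -1.209]
ft_force: [0.8, -0.1, -1.7]
width: 45.9
```

Emit:
carry_out --delta_pos '[[-1.4, 0, 1.9], [-2.6, 0, 3.5], [-3.4, 0, 4.5], [-3.5, 0.3, 4.7], [-3.5, 1.5, 4.7], [-3.5, 3, 4.7], [-3.5, 4.5, 4.7], [-3.5, 5.5, 4.7], [-3.5, 6, 4.7], [-3.5, 6, 4.7], [-3.5, 6, 4.7], [-3.5, 6, 4.7]]' --rotation '[[0, 0, 0], [0, 0, 0], [0, 0, 0], [0, 0, 0], [0, 0, 0], [0, 0, 0], [0, 0, 0], [0, 0, 0], [0, 0, 0], [0, 0, 0], [0, 0, 0], [0, 0, 0]]'

```text
t: 38.08
ee_pos: [631.4, 13.6, 47.8]
orientation: [-1.208, 1.209, -1.21]
ft_force: [-0.2, -0.1, -0.3]
width: 45.9
```

```bash
python3 - <<'E'
from st import *
o,R=show()
im=ctrl.get_image("scene")[:,:,::-1]; u,v=proj("scene",[631,14,40])[0].astype(int); cv2.imwrite("pics/14.png",cv2.resize(im[v-50:v+50,u-60:u+60],None,fx=5,fy=5,interpolation=cv2.INTER_CUBIC))
show()
E
```

```text
t 38.08 pos [631.4  13.6  47.8] w 45.9 F [-0.2 -0.1 -0.3] q [ 0.    0.66  1.7  -0.    0.78  1.57]
[[-0.001, 0.001, 1.0], [-1.0, 0.0, -0.001], [-0.0, -1.0, 0.001]]
t 38.13 pos [631.6  13.7  48. ] w 45.6 F [-0.  -0.4 -0.7] q [ 0.    0.66  1.7  -0.    0.78  1.57]
[[-0.0, 0.001, 1.0], [-1.0, -0.0, -0.0], [0.0, -1.0, 0.001]]
```

View pics/14.png

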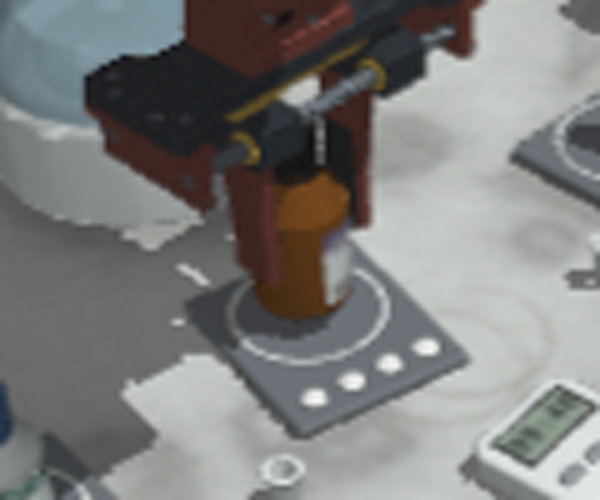

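Emit:
carry_out --delta_pos '[[0, 0.3, 0], [0, 0.6, 0], [0, 0.9, 0], [0, 1.05, 0], [0, 1.05, 0], [0, 1.05, 0], [0, 1.05, 0]]' --rotation '[[0, 0, 0], [0, 0, 0], [0, 0, 0], [0, 0, 0], [0, 0, 0], [0, 0, 0], [0, 0, 0]]'

```text
t: 38.72
ee_pos: [631.1, 13.8, 37.3]
orientation: [-1.209, 1.209, -1.209]
ft_force: [-2.4, -0.7, 6.3]
width: 45.7
```

Emit:
carry_out --delta_pos '[[0, 0, 0], [0, 0, 0], [0, 0, 0], [0, 0, 0], [0, 0, 0], [0, 0, 0], [0, 0, 0], [0, 0, 0], [0, 0, 0], [0, 0, 0]]' --rotation '[[0, 0, 0], [0, 0, 0], [0, 0, 0], [0, 0, 0], [0, 0, 0], [0, 0, 0], [0, 0, 0], [0, 0, 0], [0, 0, 0], [0, 0, 0]]' --hand 0

```text
t: 39.55
ee_pos: [631.0, 13.8, 36.7]
orientation: [-1.209, 1.209, -1.209]
ft_force: [0.2, 0.0, -0.6]
width: 88.0
```

Emit:
carry_out --delta_pos '[[0, -0.5, 0], [0, -2, 0], [0, -4.5, 0], [0, -7.5, 0], [0, -11, 0], [0, -14, 0], [0, -16.5, 0], [1, -18, -1], [3, -18, -3], [5, -18, -5], [7.5, -18, -7], [10, -18, -9]]' --rotation '[[0, 0, 0], [0, 0, 0], [0, 0, 0], [0, 0, 0], [0, 0, 0], [0, 0, 0], [0, 0, 0], [0, 0, 0], [0, 0, 0], [0, 0, 0], [0, 0, 0], [0, 0, 0]]'

```text
t: 40.55
ee_pos: [540.0, -86.7, 217.3]
orientation: [-1.209, 1.208, -1.209]
ft_force: [0.8, -1.5, 1.1]
width: 87.9
```

Emit:
carry_out --delta_pos '[[2.5, 0, -2], [5, 0, -4], [7.5, 0, -6], [10, 0, -8], [12.5, 0, -10], [15, 0, -12], [17, 0, -14], [19, 0, -16], [20, 0, -17], [20, 0, -17], [20, 0, -17], [20, 0, -17]]' --rotation '[[0, 0, 0], [0, 0, 0], [0, 0, 0], [0, 0, 0], [0, 0, 0], [0, 0, 0], [0, 0, 0], [0, 0, 0], [0, 0, 0], [0, 0, 0], [0, 0, 0], [0, 0, 0]]'

```text
t: 41.55
ee_pos: [371.4, -285.9, 217.0]
orientation: [-1.209, 1.209, -1.21]
ft_force: [-0.1, 1.2, -1.5]
width: 87.4
```

```bash
python3 - <<'E'
from st import *
o,R=show()
im=ctrl.get_image("scene")[:,:,::-1]; cv2.imwrite("pics/scene15.png",im);cv2.imwrite("pics/15.png",cv2.resize(im[90:340,100:400],None,fx=2.4,fy=2.4,interpolation=cv2.INTER_CUBIC))
im=ctrl.get_image("top")[:,:,::-1]; cv2.imwrite("pics/top15.png",im);cv2.imwrite("pics/15t.png",cv2.resize(im[130:270,140:350],None,fx=3.8,fy=3.8,interpolation=cv2.INTER_CUBIC))
show()
E
```

```text
t 41.55 pos [ 371.4 -285.9  217. ] w 87.4 F [-0.1  1.2 -1.5] q [-0.68  0.2   1.97  0.    0.97  0.89]
[[-0.0, 0.001, 1.0], [-1.0, -0.0, -0.0], [0.0, -1.0, 0.001]]
t 41.65 pos [ 371.7 -285.5  216.8] w 87.9 F [-0.2  0.3 -0.6] q [-0.68  0.2   1.97  0.    0.97  0.89]
[[0.001, 0.0, 1.0], [-1.0, -0.0, 0.001], [0.0, -1.0, 0.0]]
```

View pics/15.png

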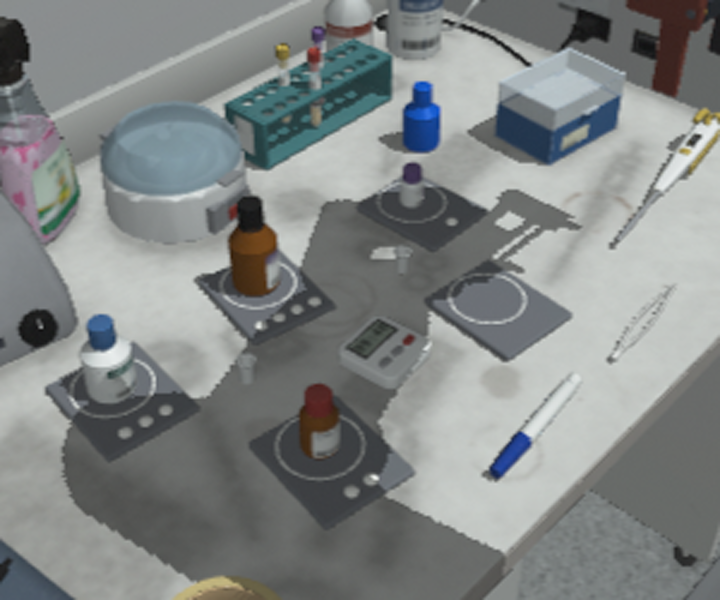

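View pics/15t.png

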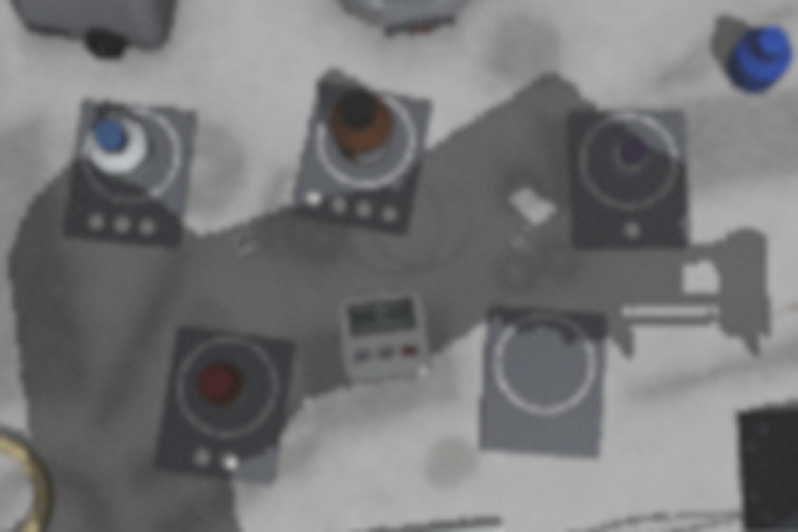

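```bash
python3 - <<'E'
from h import *
ri={'vial':(609.5,-191),'short':(441,121.8),'med':(622.2,197.6),'tall':(630.9,14)}
t={'med':(111,136,78),'tall':(359,108,98),'vial':(632,150,46),'short':(219,382,62)}
s={'med':(100,321),'tall':(250,203),'vial':(413,168),'short':(318,389)}
for k,(u,v,h) in t.items():
    p=back("top",(140+(u+.5)/3.8-.5,130+(v+.5)/3.8-.5),8+h)
    q=back("scene",(100+(s[k][0]+.5)/2.4-.5,90+(s[k][1]+.5)/2.4-.5),8+h); print(k,p.round(1)[:2],q.round(1)[:2],ri[k])
E
```

```text
med [619.2 196.6] [620.6 197.5] (622.2, 197.6)
tall [631.3  14.5] [630.7  16.6] (630.9, 14)
vial [ 607.9 -187.3] [ 606.6 -187.8] (609.5, -191)
short [439.9 119.3] [443.5 119. ] (441, 121.8)
```

```bash
python3 -c "
from workcell import ctrl
print(ctrl.close_job())"
```

```text
the job is handed in; nothing more can be done
None
```

All four bottles are on their own pads, upright and released. I handed the job in at about 41.7 s of the 104 s allowed; no verdict was reported.

**What I did:** The bottles formed a four-way cycle, so I moved them in this order:
1. The tall bottle went from pad one to the spare pad and was let go there.
2. The vial went from pad two to pad one.
3. The short bottle went from pad three to pad two.
4. The medium bottle went from pad four to pad three.
5. The tall bottle went from the spare pad to pad four.

**Last checks:**

| Check | Result |
|---|---|
| Medium, tall and short bottles | about 3 mm or less from the ring centre in both views |
| Vial | about 4 mm from the ring centre (limit 15 mm) |
| Timer | looked unmoved by eye; I did not measure it |
| Gripper | open, clear of everything |

I did not measure tilt: the bottles only look upright in the pictures.

**Disagreements:**
- The two views differed by up to 3–4 mm on the short bottle's cap.
- The starting position of the tall bottle differed by about 4 mm between views. I used the value from both views combined, and the grasp was good.

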